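# Weigh the coin box on the counter's spring scale

### The job

Weigh the coin box with the yellow lid: hang it by the crest of its handle on the hook of the spring scale, easing its weight down until the scale alone carries it, so that the pointer does not jump when you let go, and leave it hanging until it has been still for a good two seconds and the weight can be read. Then lift it off the hook just as slowly, without tugging on the scale, and set it down flat in the blue tray next to the red-lidded box that is already weighed. Do not force or knock the scale, and leave everything else where it is.

Things in the scene. Friction and masses are not known exactly. Their poses are not given: they have to be found in the camera images.
- coin_box: Locked coin box, YELLOW lid, 300 to 800 g; 168 (x) by 113 (y) by 65 mm high; origin at the centre of its underside, z up. Rigid black carrying handle over the lid in its x-z plane, a bar 8 mm thick (y) and 14 mm deep, arched like a flat roof: crest over the centre (bar centre z = 128 mm), falling 20 degrees to each side (z = 110 mm at x = +-50 mm), posts at x = +-74 mm. Same both ways round.
- coin_box_handle (a point): Underside of the crest of the yellow-lidded box's handle, 120.5 mm straight above the box's origin: the point that sits on the hook.
- stand: Fixed bench stand of the spring scale; origin on the desk straight below the hook. Grey base 10 mm thick, x -60 to +190, y +-90 mm in its own axes; column 16 mm thick at x = +155 mm, 580 mm high; cross arm at z = 534 mm carries a clear tube, 32 mm thick, z 335 to 511 mm, with a red pointer disc. The hook hangs below, bent in the stand's y-z plane, open to -y. -x faces roughly to the robot.
- hook_seat (a point): Lowest point inside the hook, where the handle's underside rests; moves with the hook; on the stand's axis, 250 mm up when empty. Bar 6 mm thick: shank on the axis from 72 mm above the seat up; below, it bows to y = +13 mm, round under the seat (20 mm wide inside), up to a tip at y = -15 mm, 19 mm above the seat. A handle lying along the stand's x enters from -y, underside 26 mm above the seat.
- hook (a joint): Travel of the scale's hook (m): 0 empty, grows as the hook is pulled down, 0.100 at the end stop. Spring: 10 mm for every 100 g hung on it (98 N/m), lightly damped. The hook moves up and down only.
- tray: Fixed shallow BLUE tray for weighed boxes, left or right of the scale: outside 220 mm (its x) by 300 mm (its y), walls 4 mm thick and 24 mm high, floor 4 mm thick; origin at the centre of its underside. The red-lidded box stands in its +y half, about 72 mm from the centre, lengthwise along x; the -y half is free for the other, lying the same way.
- old_box: Already weighed coin box with a RED lid, standing in the tray, the same shape as the yellow-lidded one; origin at the centre of its underside. Leave it.
- mat: Black rubber mat, 200 by 150 by 3 mm, fixed on the desk, where the yellow-lidded box stands at first; origin at the centre of its underside.
- stamp: Hand stamp, black foot 34 by 58 mm and round wooden knob, 72 mm high, loose on the desk; origin at the centre of its underside. Leave it.
- ink_pad: Closed red and black ink pad, 77 by 112 mm, 18 mm high, loose on the desk; origin at the centre of its underside. Leave it.
- bottle: Clear water bottle with a blue cap, diameter 60 mm, 160 mm high, loose on the desk; origin at the centre of its underside. Leave it.
Things that resemble listed ones, but are neither listed nor needed, are in the scene too. Several things look just like the coin_box: the one meant starts farthest to the robot's right.

How it is judged:
By the outcome, as a careful person would: the job done as asked, in the order asked, and still so for the second after the job is handed in, with the robot touching nothing.
It also fails if it takes over 72 s, if anything falls off the work surface, if the arm or the gripper's body presses on something with over 40 N, if the wrist force passes 120 N, or if a joint passes its speed limit or range.

### The arm

A 7-joint arm with a two-finger parallel gripper is mounted at the origin on the work surface. World frame = base frame: x ahead of the robot, y to its left, z up, the work surface at z = 0. Lengths are in m, angles in rad, forces in N, time in s.
With the tool pointing down it reaches from about 0.35 to 0.9 m from the base axis. Payload 7.2 kg.
Tool frame: the origin (TCP) lies on the centre line of the jaws, within the pads' length; the fingertips stand 14 mm ahead of it and the grasp point (between the pads) lies 5 mm behind it; z points along the fingers, x is the direction in which the jaws open and shut, and the axes are right-handed (so a half turn about z gives the same grasp; the last joint's range is limited). The gripper opens to 85 mm and grips with 20 to 120 N. Pads are 22 mm wide; open, the fingers measure 114 mm over their backs; the gripper's body (76 mm by 85 mm) begins 54 mm behind the grasp point. The pads swing forward as they close: fully open they stand 13 mm farther back than shut.
Start: joints at [1.158, 0.411, -0.013, 1.596, 0.006, 1.134, -0.082], TCP at [0.211, -0.588, 0.245] pointing down, gripper open.
Joint ranges: [-2.95, 2.95], [-0.29, 1.99], [-1.47, 1.44], [0.14, 2.54], [-1.03, 4.17], [0.13, 1.85], [-2.86, 2.86]. Speed limits (rad/s): [2.39, 2.39, 3.01, 3.01, 3.14, 3.14, 3.14].

### API

Orientations are given as a 3x3 rotation matrix whose columns are the frame's x, y, z axes.
In Python, from cell import robot gives the robot as it stands.
- The arm moves only by the shell command python3 -m creep 'ROWS'. ROWS is JSON, a list that holds one entry, the list of rows, each a list of 7 numbers: the turn, a rotation vector about the world's x, y, z in degrees, then the shift along the world's x, y, z in mm, then the finger opening in mm, from 0 to 85.4. In form: [[[ax, ay, az, x, y, z, jaw], ...]]. A call has 1 to 12 rows; each row is the pose to reach, as a shift and turn from the pose measured when the call began; what a row does not reach only later rows make up. A row lasts 1/12 s, in which the tool goes at most 41.7 mm and 7.16 degrees, less where a joint would pass 70% of its speed; a pose out of reach is approached as far as the arm can. A call with a gripper value outside its range is refused whole. The fingers move at their own pace and stop on an object; the grip force is fixed at half the most. Time passes only in rows, so rows that repeat a pose let the fingers close. It gives the time, the measured TCP pose, the force and the opening at its end, in the units of the state.
- robot.get_state(): the state, without advancing time (a new reading comes with each control period).
- robot.capture(name): name is "side" or "top" or "wrist"; returns the picture (400x640x3 uint8, red, green, blue); there is no depth.
- robot.camera_model(name): a dict with "K" (3x3 intrinsics, pixels), "dist_coeffs" ([k1, k2, p1, p2, k3] as OpenCV has them; the pictures are not rectified), "T" (4x4, takes a point from camera to world coordinates). Camera axes: x right, y down, z forward; pixel columns grow to the right and rows downward; lengths in m; the calibration is good to about 2 mm. A picture is of the moment at which its call begins: read the wrist's pose just before it. camera_model takes no time and is no camera call; for the wrist camera it gives the pose at the moment of the call.
- robot.job_done(): hands the job in, once; it reports no verdict.
The state is a dict: "time": time; "joint_positions": joint angles; "qvel": joint speeds; "effort": joint torques, N m; "tcp_pos": TCP position; "tool_rot": TCP orientation; "wrist_force": force on the tool from outside, world axes, zero at the start; "torque": the same for the moment, N m; "gripper_width": finger opening in m.
Only numpy, scipy, OpenCV 4.12 (cv2) and the standard library are available. Lean on these libraries where they do the work, as an engineer would, in place of code of your own. Each camera call takes 0.05 s, during which the arm holds its last target.

## Working session

There is one attempt and no reset: what is moved stays moved. The work goes in short steps, Python scripts to look and compute and a shell command to move; the robot and the scene stay as the last step left them, time stands still between calls to the robot, and variables do not carry over. Pictures are saved under pics/ and viewed, and the job is handed in when it is done.

```bash
ls; mkdir -p pics
python3 - <<'E'
from cell import robot
import cv2, numpy as np
s=robot.get_state(); print({k:np.round(v,3).tolist() for k,v in s.items()})
for n in ("side","top","wrist"):
    m=robot.camera_model(n); print(n,np.round(m["K"],1).tolist(),m["dist_coeffs"],np.round(m["T"],3).tolist())
    cv2.imwrite(f"pics/{n}0.png",robot.capture(n)[:,:,::-1])
E
```

```text
pics
{'time': 0.0, 'joint_positions': [1.158, 0.412, -0.013, 1.597, 0.006, 1.134, -0.082], 'qvel': [0.001, 0.001, -0.001, -0.001, -0.001, 0.003, 0.001], 'effort': [-0.001, -60.062, 0.681, -29.941, 0.014, 0.011, -0.0], 'tcp_pos': [0.211, -0.588, 0.244], 'tool_rot': [[0.338, -0.941, -0.001], [-0.941, -0.338, 0.002], [-0.002, 0.0, -1.0]], 'wrist_force': [0.453, 0.366, 0.568], 'torque': [0.04, -0.03, 0.036], 'gripper_width': 0.085}
side [[486.9, 0.0, 328.2], [0.0, 486.9, 204.6], [0.0, 0.0, 1.0]] [0.024031 0.       0.       0.       0.      ] [[-0.782, -0.452, 0.429, -0.029], [-0.623, 0.568, -0.538, 0.859], [-0.001, -0.688, -0.726, 1.203], [0.0, 0.0, 0.0, 1.0]]
top [[436.0, 0.0, 326.3], [0.0, 436.0, 199.3], [0.0, 0.0, 1.0]] [0.02064407 0.         0.         0.         0.        ] [[0.026, -0.991, 0.129, 0.428], [-1.0, -0.026, 0.002, 0.095], [0.001, -0.129, -0.992, 1.356], [0.0, 0.0, 0.0, 1.0]]
wrist [[296.2, 0.0, 322.2], [0.0, 296.2, 208.6], [0.0, 0.0, 1.0]] [-0.05421596  0.          0.          0.          0.        ] [[0.338, -0.892, -0.3, 0.289], [-0.941, -0.32, -0.107, -0.56], [-0.0, 0.319, -0.948, 0.374], [0.0, 0.0, 0.0, 1.0]]
```

View pics/side0.png

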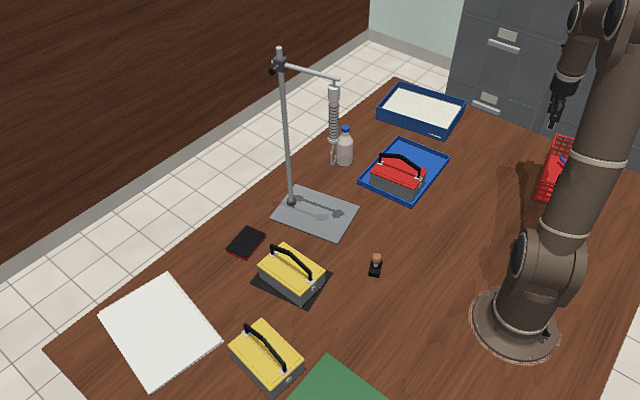

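View pics/top0.png

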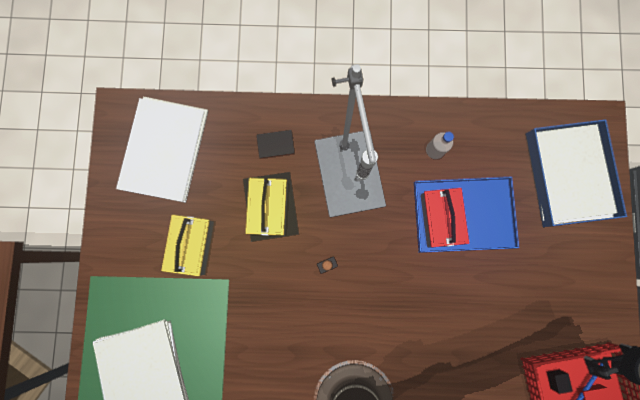

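View pics/wrist0.png

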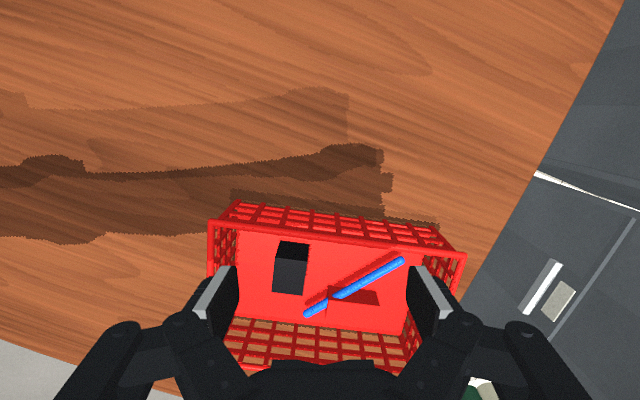

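Candidates that look like the coin box are the yellow one on the black mat (top 267,207; side 292,272) and the yellow one farther left (top 187,245; side 266,357). The red one (top 446,218) is old_box. Top image right is world −y, so the one on the mat is farthest to the robot's right. I'll check this with crops.

```bash
cat > h.py <<'E'
import numpy as np, cv2
from cell import robot
def ray(n,px,m=None):
    m=m or robot.camera_model(n); K=np.array(m["K"]);d=np.array(m["dist_coeffs"]);T=np.array(m["T"])
    u=cv2.undistortPoints(np.array([[px]],float),K,d)[0,0]
    v=T[:3,:3]@np.array([u[0],u[1],1.]); return T[:3,3],v/np.linalg.norm(v)
def onz(n,px,z,m=None):
    o,v=ray(n,px,m); return o+v*(z-o[2])/v[2]
def tri(*a):
    # a: list of (o,v)
    A=np.zeros((3,3));b=np.zeros(3)
    for o,v in a:
        P=np.eye(3)-np.outer(v,v);A+=P;b+=P@o
    p=np.linalg.solve(A,b); return p,[round(1000*np.linalg.norm((np.eye(3)-np.outer(v,v))@(p-o)),1) for o,v in a]
def proj(n,p,m=None):
    m=m or robot.camera_model(n);T=np.linalg.inv(np.array(m["T"]))
    q=cv2.projectPoints(np.array(p,float).reshape(-1,1,3),cv2.Rodrigues(T[:3,:3])[0],T[:3,3],np.array(m["K"]),np.array(m["dist_coeffs"]))[0]
    return q[:,0]
def crop(img,x0,y0,x1,y1,s,fn):
    c=cv2.resize(img[y0:y1,x0:x1],None,fx=s,fy=s,interpolation=cv2.INTER_CUBIC)
    for x in range((x0+9)//10*10,x1,10):
        cv2.line(c,((x-x0)*s,0),((x-x0)*s,6 if x%50 else 14),(255,255,255),1)
        if x%50==0: cv2.putText(c,str(x),((x-x0)*s,24),0,.4,(0,255,0),1)
    for y in range((y0+9)//10*10,y1,10):
        cv2.line(c,(0,(y-y0)*s),(6 if y%50 else 14,(y-y0)*s),(255,255,255),1)
        if y%50==0: cv2.putText(c,str(y),(16,(y-y0)*s),0,.4,(0,255,0),1)
    cv2.imwrite(fn,c)
E
python3 - <<'E'
from h import *
t=cv2.imread("pics/top0.png");s=cv2.imread("pics/side0.png")
crop(t,230,90,400,230,4,"pics/c1.png"); crop(t,400,120,530,260,4,"pics/c2.png"); crop(s,240,160,390,320,4,"pics/c3.png"); crop(s,270,60,460,210,4,"pics/c4.png")
print("cand", onz("top",(267,207),.065),onz("top",(187,245),.065))
E
```

```text
cand [0.56843257 0.27353832 0.065     ] [0.45006774 0.50320243 0.065     ]
```

View pics/c1.png

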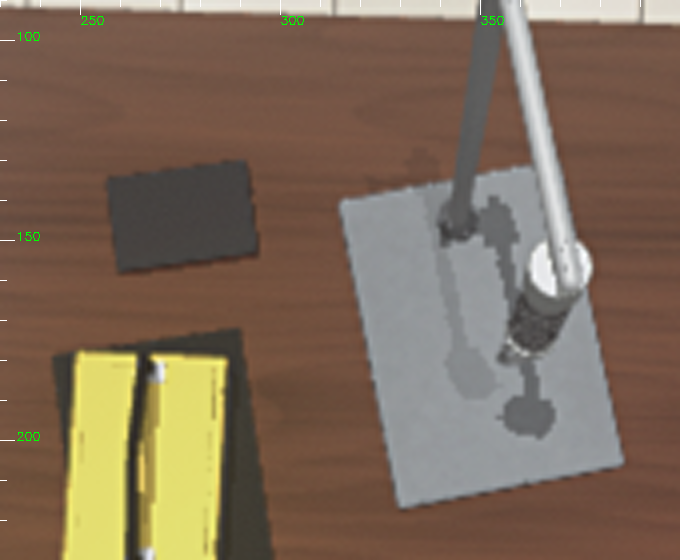

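View pics/c2.png

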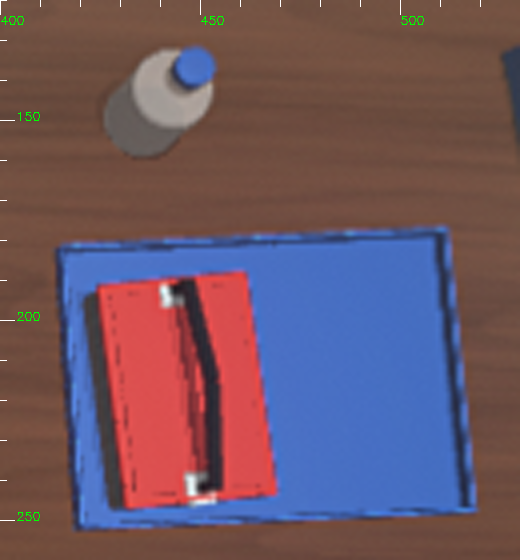

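View pics/c3.png

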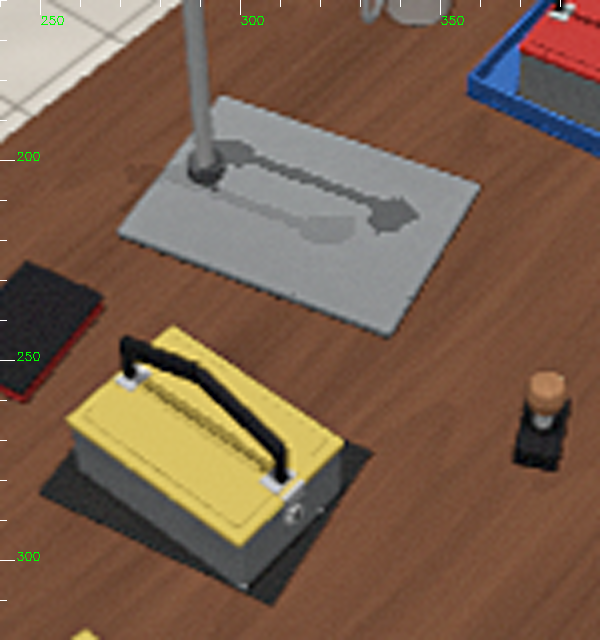

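View pics/c4.png

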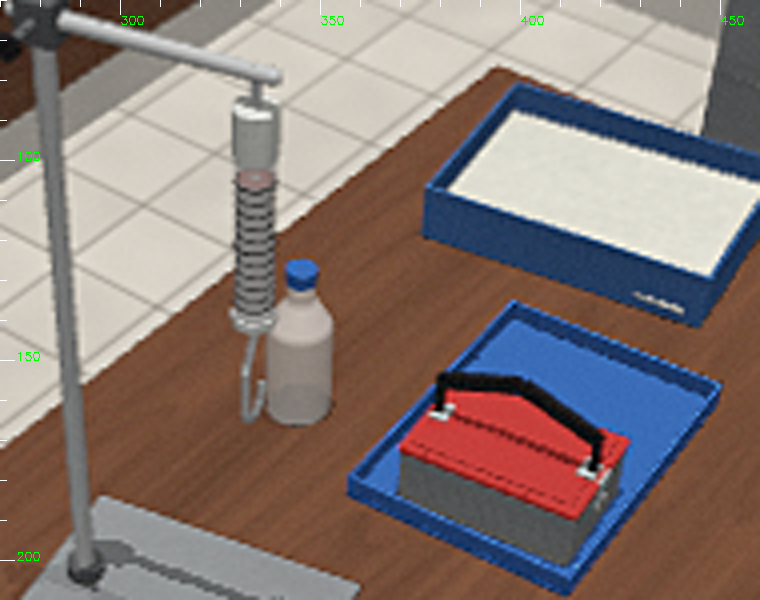

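The crops confirm the choice: the yellow box stands on the black mat with its handle along roughly world x, and the other yellow box lies further to +y. The stand base, the hook (side 331,160, tip on the tray side) and the tray with its free half on the right (top 490,215) are all clear. Next I measure them.

Run:
```python
from h import *
np.set_printoptions(precision=4,suppress=True)
def quad(img,mask,roi,n):
    m=np.zeros_like(mask);x0,y0,x1,y1=roi;m[y0:y1,x0:x1]=mask[y0:y1,x0:x1]
    m=cv2.morphologyEx(m,cv2.MORPH_CLOSE,np.ones((9,9)))
    c=max(cv2.findContours(m,0,1)[0],key=cv2.contourArea)
    h=cv2.convexHull(c)
    for e in np.arange(1,12,.25):
        q=cv2.approxPolyDP(h,e,True)
        if len(q)==4:break
    q=q[:,0].astype(float)
    # refine: fit line to each hull side by dense contour pts
    P=c[:,0].astype(float);L=[]
    for i in range(4):
        a,b=q[i],q[(i+1)%4];d=(b-a)/np.linalg.norm(b-a);nn=np.array([-d[1],d[0]])
        t=(P-a)@d/np.linalg.norm(b-a);s=abs((P-a)@nn)
        S=P[(t>.1)&(t<.9)&(s<2.0)]
        L.append(cv2.fitLine(S.astype(np.float32),cv2.DIST_HUBER,0,.01,.01).ravel())
    out=[]
    for i in range(4):
        l1,l2=L[i-1],L[i];A=np.c_[l1[:2],-l2[:2]];t=np.linalg.solve(A,l2[2:]-l1[2:]);out.append(l1[2:]+t[0]*l1[:2])
    return np.array(out)
I={n:cv2.imread(f"pics/{n}0.png") for n in("top","side")}
H={n:cv2.cvtColor(I[n],cv2.COLOR_BGR2HSV) for n in I}
def Y(n):return cv2.inRange(H[n],(20,90,120),(35,255,255))
def R(n):return cv2.inRange(H[n],(0,150,150),(6,255,255))|cv2.inRange(H[n],(174,150,150),(180,255,255))
def B(n):return cv2.inRange(H[n],(105,120,60),(122,255,255))
def G(n):return cv2.inRange(H[n],(0,0,90),(180,45,200))
for name,mf,z,rt,rs in(("ylid",Y,.068,(235,165,300,250),(250,240,335,300)),("rlid",R,.069,(415,180,475,255),(365,145,432,200)),("tray",B,.024,(405,170,525,258),(352,130,455,212)),("base",G,.010,(305,125,392,220),(265,180,362,245))):
    for n,r in(("top",rt),("side",rs)):
        q=quad(I[n],mf(n),r,n);W=np.array([onz(n,p,z) for p in q])
        print(name,n,q.round(1).tolist());print(W[:,:2].round(4).tolist(),"c",W.mean(0)[:2],"len",[round(float(np.linalg.norm(W[i]-W[i-1])),4) for i in range(4)],"ang",[round(float(np.degrees(np.arctan2(*(W[i]-W[i-1])[1::-1]))),1) for i in range(4)])
```

```text
ylid top [[285.70001220703125, 178.0], [283.0, 234.5], [245.3000030517578, 232.8000030517578], [248.60000610351562, 178.0]]
[[0.6569, 0.221], [0.4878, 0.2225], [0.4901, 0.3336], [0.654, 0.332]] c [0.5722 0.2773] len [0.111, 0.1692, 0.1112, 0.1639] ang [-88.5, 179.5, 88.8, -0.6]
ylid side [[282.79998779296875, 241.10000610351562], [325.5, 270.20001220703125], [299.5, 296.20001220703125], [255.89999389648438, 264.6000061035156]]
[[0.6538, 0.2211], [0.4868, 0.2245], [0.4881, 0.3362], [0.6556, 0.3336]] c [0.5711 0.2789] len [0.1125, 0.167, 0.1117, 0.1676] ang [-90.9, 178.9, 89.3, -0.9]
rlid top [[460.5, 188.39999389648438], [468.0, 242.60000610351562], [431.3999938964844, 245.6999969482422], [424.29998779296875, 191.5]]
[[0.639, -0.3014], [0.4787, -0.3212], [0.4666, -0.2141], [0.6269, -0.1939]] c [ 0.5528 -0.2577] len [0.1082, 0.1615, 0.1078, 0.1615] ang [-83.5, -172.9, 96.5, 7.2]
rlid side [[369.29998779296875, 170.8000030517578], [383.3999938964844, 156.6999969482422], [426.20001220703125, 170.10000610351562], [413.20001220703125, 188.8000030517578]]
[[0.6294, -0.1934], [0.6328, -0.284
[... 703 characters left out ...]
.3532] len [0.2363, 0.4789, 0.2061, 0.2933] ang [-126.3, 102.5, 3.8, -82.6]
base top [[368.29998779296875, 126.30000305175781], [385.3999938964844, 205.5], [329.3999938964844, 216.39999389648438], [314.5, 141.1999969482422]]
[[0.841, -0.0297], [0.5886, -0.0863], [0.5503, 0.0868], [0.7879, 0.1401]] c [0.692  0.0277] len [0.1779, 0.2586, 0.1772, 0.2436] ang [-72.6, -167.4, 102.5, 12.7]
base side [[295.0, 183.60000610351562], [359.5, 205.89999389648438], [336.79998779296875, 243.1999969482422], [268.6000061035156, 217.39999389648438]]
[[0.8299, -0.0311], [0.5888, -0.0851], [0.5501, 0.0894], [0.7928, 0.1432]] c [0.6904 0.0291] len [0.1782, 0.2471, 0.1787, 0.2485] ang [-78.0, -167.4, 102.5, 12.5]
```

Run:
```python
from h import *
np.set_printoptions(precision=4,suppress=True)
t=cv2.imread("pics/top0.png");s=cv2.imread("pics/side0.png")
a=np.radians(12.6);o=np.array([.627,.0145]);ex=np.array([np.cos(a),np.sin(a)]);ey=np.array([-ex[1],ex[0]])
S=lambda x,y,z:[*(o+ex*x+ey*y),z]
for nm,p in (("seat",S(0,0,.25)),("tip",S(0,-.015,.269)),("bow",S(0,.013,.27)),("tubebot",S(0,0,.335)),("tubetop",S(0,0,.511)),("col",S(.155,0,.58))):
    print(nm,np.array(p),proj("side",p)[0],proj("top",p)[0])
print("bottle",onz("side",(343,162),0.0),onz("top",(449,136.5),.155),"stamp",onz("top",(327,264),.07),onz("side",(374,276),0))
crop(s,315,120,360,180,10,"pics/d1.png"); crop(t,340,145,385,185,12,"pics/d2.png"); crop(t,240,170,295,245,8,"pics/d3.png"); crop(s,255,235,330,300,8,"pics/d4.png")
```

```text
seat [0.627  0.0145 0.25  ] [332.7502 163.2527] [358.9844 178.9936]
tip [ 0.6303 -0.0001  0.269 ] [335.0051 155.2936] [365.3563 176.5528]
bow [0.6242 0.0272 0.27  ] [330.8487 160.765 ] [354.5416 178.5818]
tubebot [0.627  0.0145 0.335 ] [332.9366 140.5307] [361.676  172.7312]
tubetop [0.627  0.0145 0.511 ] [333.3841  86.1868] [368.9235 155.8717]
col [0.7783 0.0483 0.58  ] [278.2601  47.5069] [355.583   67.5185]
bottle [ 0.7736 -0.2362  0.    ] [ 0.7725 -0.2445  0.155 ] stamp [0.4054 0.0906 0.07  ] [0.3911 0.1129 0.    ]
```

View pics/d1.png

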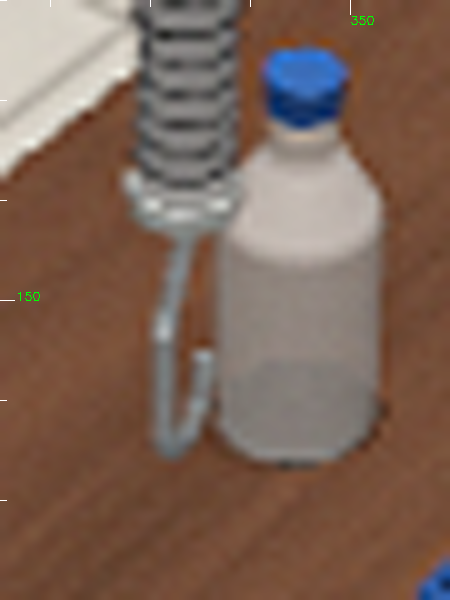

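View pics/d2.png

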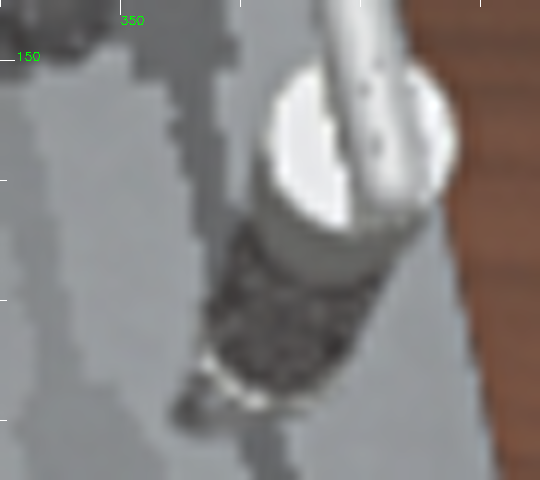

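View pics/d3.png

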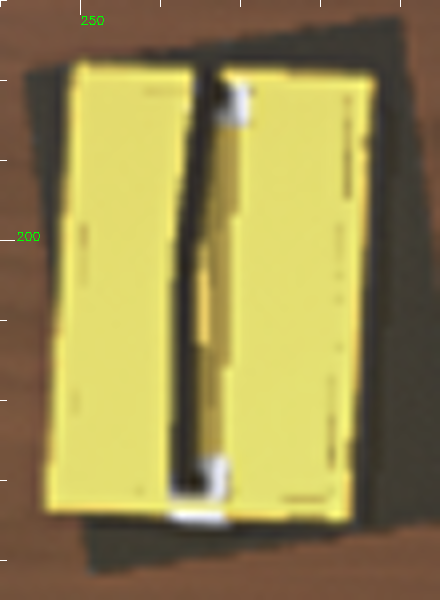

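View pics/d4.png

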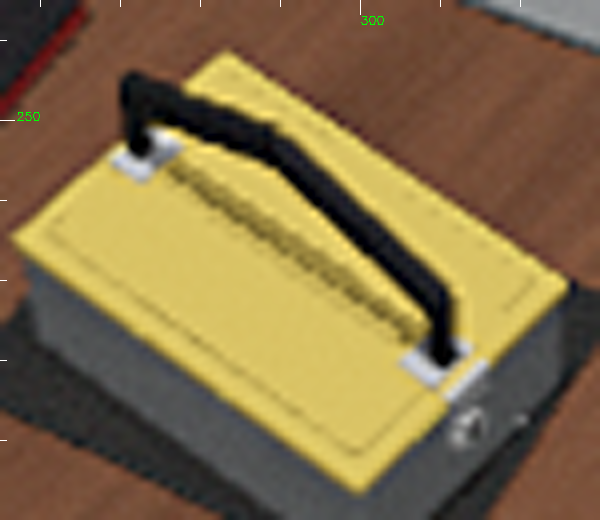

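Run:
```python
from h import *
np.set_printoptions(precision=4,suppress=True)
for nm,sp,tp in (("far",(271.9,246),(265.6,179.4)),("crest",(290.0,253.3),(263.1,201.5)),("near",(310,271.2),(263.1,230)),("hook tip",(335.5,155.2),None),("bow",(331,160.8),(355.4,179.4))):
    if tp: print(nm,*tri(ray("side",sp),ray("top",tp)))
c=np.array([.5715,.278])
for y in(-1,0,1):
  a=np.radians(y);e=np.array([np.cos(a),np.sin(a)])
  for x,z in((-.074,.105),(0,.131),(.074,.105)):
    p=[*(c+e*x),z];print(y,x,proj("side",p)[0],proj("top",p)[0])
```

```text
far [0.6442 0.2752 0.1051] [np.float64(0.6), np.float64(0.6)]
crest [0.5751 0.2754 0.1272] [np.float64(2.3), np.float64(2.3)]
near [0.4982 0.2762 0.1092] [np.float64(1.0), np.float64(1.0)]
bow [0.6234 0.0255 0.2689] [np.float64(1.2), np.float64(1.2)]
-1 -0.074 [309.8848 273.0232] [262.0318 229.9852]
-1 0 [289.4467 253.5286] [262.344  203.2766]
-1 0.074 [271.0042 246.0707] [265.2261 179.1196]
0 -0.074 [310.191  272.7216] [262.4825 230.0008]
0 0 [289.4467 253.5286] [262.344  203.2766]
0 0.074 [270.6925 246.3452] [264.7823 179.1041]
1 -0.074 [310.4905 272.4162] [262.9336 230.0085]
1 0 [289.4467 253.5286] [262.344  203.2766]
1 0.074 [270.3863 246.6238] [264.3381 179.0962]
```

```bash
python3 -m creep '[[[0,0,40,90,210,30,60],[0,0,80,190,440,60,60],[0,0,80,190,440,60,60],[0,0,80,190,440,60,60],[0,0,80,190,440,60,60],[0,0,80,190,440,60,60],[0,0,80,190,440,60,60],[0,0,80,190,440,60,60],[0,0,80,190,440,60,60],[0,0,80,190,440,60,60],[0,0,80,190,440,60,60],[0,0,80,190,440,60,60]]]'; python3 -c "
from h import *
print(robot.get_state()['joint_positions'])"
```

```text
time: 1.15
tcp_pos: [0.4023, -0.1436, 0.3054]
tool_rot: [[0.984, 0.181, 0.0], [0.181, -0.984, -0.0], [0.0, 0.0, -1.0]]
wrist_force: [-0.2, -1.1, -0.1]
gripper_width: 0.06
[ 0.7438575   0.04563554 -0.52498328  1.92786561  0.02486013  1.17416515
  0.39129952]
```

```bash
python3 -m creep '[[[0,0,79,70,410,-50,60],[0,0,79,70,410,-50,60],[0,0,79,70,410,-50,60],[0,0,79,70,410,-50,60],[0,0,79,70,410,-50,60],[0,0,79,70,410,-50,60],[0,0,79,70,410,-50,60],[0,0,79,70,410,-50,60],[0,0,79,70,410,-50,60],[0,0,79,70,410,-50,60],[0,0,79,70,410,-50,60],[0,0,79,70,410,-50,60]]]'; python3 -c "
from h import *
print(robot.get_state()['joint_positions'])"
```

```text
time: 2.15
tcp_pos: [0.4711, 0.27, 0.2546]
tool_rot: [[-0.001, 1.0, -0.002], [1.0, 0.001, 0.002], [0.002, -0.002, -1.0]]
wrist_force: [0.0, 0.1, -0.2]
gripper_width: 0.06
[ 0.11604135  0.41683079 -0.94808877  1.73921275  0.36112707  1.17396943
  0.63798253]
```

```bash
python3 -m creep '[[[0,-30,0,20,6,-60,60],[0,-30,0,36,6,-85,60],[0,-30,0,36,6,-85,60],[0,-30,0,36,6,-85,60],[0,-30,0,36,6,-85,60],[0,-30,0,36,6,-85,60],[0,-30,0,36,6,-85,60]]]'
python3 - <<'E'
from h import *
print(robot.get_state()['joint_positions'].round(2))
m=robot.camera_model("wrist");cv2.imwrite("pics/w1.png",robot.capture("wrist")[:,:,::-1])
import pickle;pickle.dump(m,open("w1.pkl","wb"))
for x,z in((-.074,.108),(-.035,.118),(0,.131),(.074,.108)): print(x,proj("wrist",[.572+x,.2765-.012*x,z],m))
E
```

```text
time: 2.73
tcp_pos: [0.507, 0.2749, 0.17]
tool_rot: [[-0.0, 0.867, 0.498], [1.0, 0.0, 0.0], [0.0, 0.498, -0.867]]
wrist_force: [0.4, 0.5, 0.4]
gripper_width: 0.0601
[-0.22  0.33 -0.67  2.13  1.08  0.66 -0.11]
-0.074 [[325.5729652  181.51664667]]
-0.035 [[324.51063218 232.5551496 ]]
0 [[323.75095736 274.23299444]]
0.074 [[322.48063261 290.25106171]]
```

View pics/w1.png

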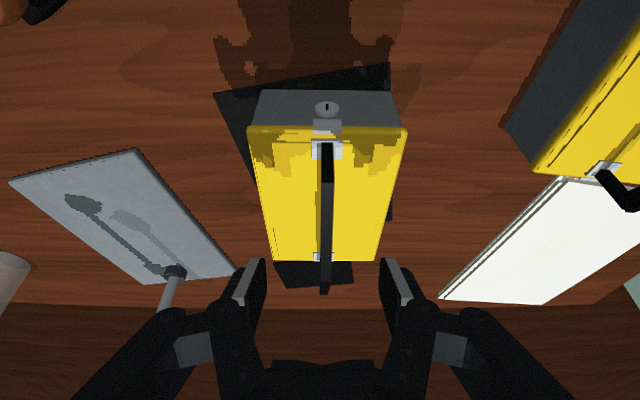

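The handle is between the open pads (bar column about 326, pad centre about 322). I advance along the tool axis and close.

```bash
python3 -m creep '[[[0,0,-1,16,1.5,-28,60],[0,0,-1,32,2,-56,60],[0,0,-1,32,2,-56,60],[0,0,-1,32,2,-56,60],[0,0,-1,32,2,-56,0],[0,0,-1,32,2,-56,0],[0,0,-1,32,2,-56,0],[0,0,-1,32,2,-56,0],[0,0,-1,32,2,-56,0],[0,0,-1,32,2,-56,0],[0,0,-1,32,2,-56,0]]]'
python3 - <<'E'
from h import *
m=robot.camera_model("wrist");cv2.imwrite("pics/w2.png",robot.capture("wrist")[:,:,::-1])
E
```

```text
time: 3.7
tcp_pos: [0.54, 0.2773, 0.1157]
tool_rot: [[0.018, 0.866, 0.499], [1.0, -0.016, -0.008], [0.002, 0.499, -0.866]]
wrist_force: [-2.8, -1.8, 6.6]
gripper_width: 0.0068
```

View pics/w2.png

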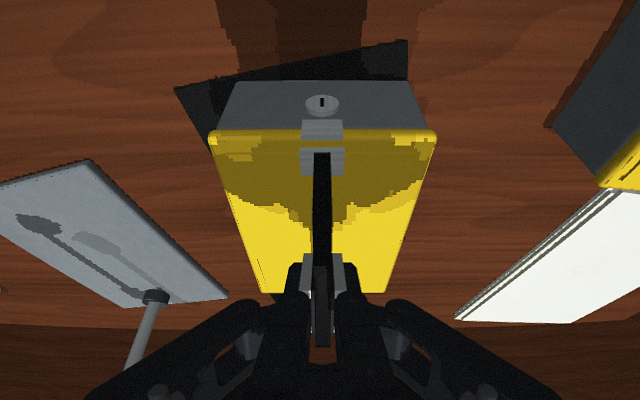

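Gripped: the pads are on the handle (gripper 6.8 mm). Now a slow lift, then a look.

```bash
python3 -m creep '[[[0,0,0,0,0,4,0],[0,0,0,0,0,10,0],[0,0,0,0,0,18,0],[0,0,0,0,0,28,0],[0,0,0,0,0,40,0],[0,0,0,0,0,52,0],[0,0,0,0,0,64,0],[0,0,0,0,0,76,0],[0,0,0,0,0,88,0],[0,0,0,0,0,95,0],[0,0,0,0,0,100,0],[0,0,0,0,0,100,0]]]'
python3 - <<'E'
from h import *
s=robot.get_state();print(s['torque'].round(2),s['wrist_force'].round(2))
s=robot.capture("side")[:,:,::-1].copy();cv2.imwrite("pics/s3.png",s);crop(s,220,170,370,310,5,"pics/s3c.png")
cv2.imwrite("pics/w3.png",robot.capture("wrist")[:,:,::-1])
E
```

```text
time: 4.75
tcp_pos: [0.5401, 0.2774, 0.2166]
tool_rot: [[0.018, 0.866, 0.5], [1.0, -0.017, -0.007], [0.002, 0.5, -0.866]]
wrist_force: [-0.3, -0.2, -5.0]
gripper_width: 0.0066
[0.03 1.19 0.04] [-0.3  -0.22 -4.96]
```

View pics/s3c.png

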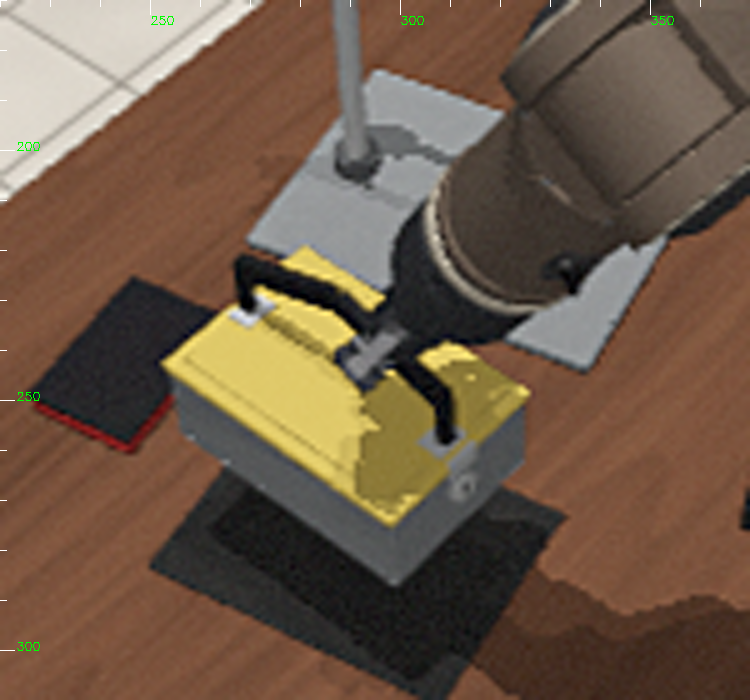

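View pics/w3.png

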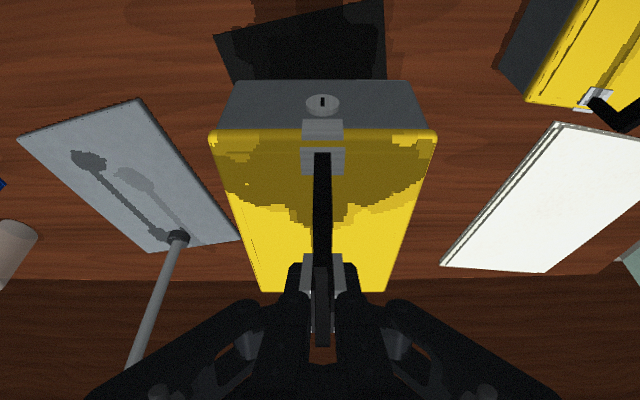

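Weight is about 5 N (≈ 510 g). The box is level and unmoved in the grip, since the wrist picture is the same as before the lift. I retract and go past the front of the stand, turning to its yaw.

```bash
python3 -m creep '[[[0,0,0,-15,0,5,0],[0,0,0,-35,-5,10,0],[0,0,0,-55,-20,15,0],[0,0,0,-72,-45,15,0],[0,0,1,-84,-75,15,0],[0,0,2,-90,-105,15,0],[0,0,4,-90,-135,15,0],[0,0,6,-90,-165,15,0],[0,0,8,-90,-195,15,0],[0,0,10,-90,-225,15,0],[0,0,11,-90,-245,15,0],[0,0,11,-90,-255,15,0]]]'
```

```text
time: 5.85
tcp_pos: [0.4476, 0.05, 0.2274]
tool_rot: [[-0.161, 0.861, 0.482], [0.987, 0.14, 0.079], [0.001, 0.489, -0.872]]
wrist_force: [0.5, -0.5, -5.7]
gripper_width: 0.0064
```

```bash
python3 -c "
from h import *
s=robot.get_state();print(s['joint_positions'].round(2),s['wrist_force'].round(2),s['torque'].round(2))"
```

```text
[ 0.11 -0.1  -0.33  2.37 -0.    0.35  1.51] [ 0.51 -0.52 -5.67] [-0.29  1.24 -0.02]
```

```bash
cat >> h.py <<'E'
from scipy.spatial.transform import Rotation as Rr
RG=np.array([[.018,.866,.4995],[1.,-.0165,-.0075],[.002,.4995,-.866]])  # tool at grasp, box yaw -1
def need(yaw,pos):
    s=robot.get_state();Rw=Rr.from_euler('z',yaw+1.0,degrees=True)*Rr.from_matrix(RG)
    d=Rw*Rr.from_matrix(s['tool_rot']).inv()
    print("turn",d.as_rotvec(degrees=True).round(2),"shift",(1000*(np.array(pos)-s['tcp_pos'])).round(1),"tcp",s['tcp_pos'].round(4),"F",s['wrist_force'].round(2),"T",s['torque'].round(2),"t",round(float(s['time']),2),"w",s['gripper_width'])
E
python3 -c "
from h import *
need(12.6,[.463,-.084,.268])"
```

```text
turn [ 0.2  -0.7   3.31] shift [  15.4 -134.    40.6] tcp [0.4476 0.05   0.2274] F [ 0.51 -0.52 -5.67] T [-0.29  1.24 -0.02] t 5.85 w 0.00644967184744227
```

```bash
python3 -m creep '[[[0,0,0,2,-25,8,0],[0,-0.7,1,5,-50,16,0],[0.2,-0.7,2,8,-75,24,0],[0.2,-0.7,3.3,11,-100,32,0],[0.2,-0.7,3.3,14,-120,38,0],[0.2,-0.7,3.3,15,-134,41,0],[0.2,-0.7,3.3,18,-134,41,0],[0.2,-0.7,3.3,25,-132,41,0],[0.2,-0.7,3.3,40,-129,41,0],[0.2,-0.7,3.3,58,-125,41,0],[0.2,-0.7,3.3,70,-122,41,0],[0.2,-0.7,3.3,75,-121,41,0]]]'
python3 - <<'E'
from h import *
need(12.6,[.609,-.051,.268])
s=robot.capture("side")[:,:,::-1].copy();cv2.imwrite("pics/s4.png",s);crop(s,260,40,420,190,5,"pics/s4c.png")
cv2.imwrite("pics/w4.png",robot.capture("wrist")[:,:,::-1])
E
```

```text
time: 6.85
tcp_pos: [0.5239, -0.0692, 0.2677]
tool_rot: [[-0.22, 0.846, 0.486], [0.975, 0.19, 0.111], [0.002, 0.499, -0.867]]
wrist_force: [0.0, 0.0, -5.4]
gripper_width: 0.0069
turn [ 0.01 -0.07 -0.15] shift [85.1 18.2  0.3] tcp [ 0.5239 -0.0692  0.2677] F [ 0.04  0.04 -5.39] T [-0.29  1.37 -0.04] t 6.85 w 0.006926764799365779
```

View pics/s4c.png

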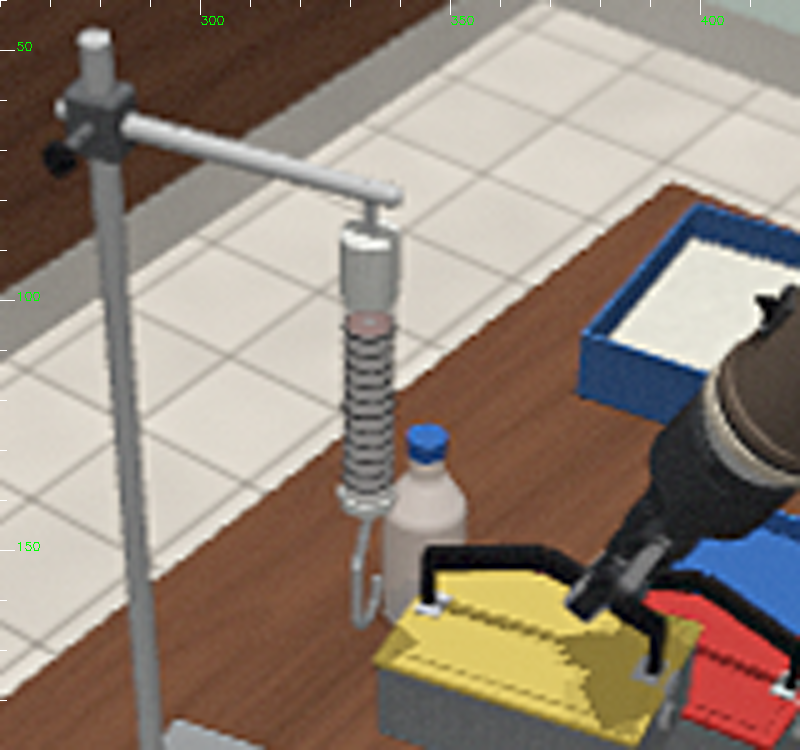

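View pics/w4.png

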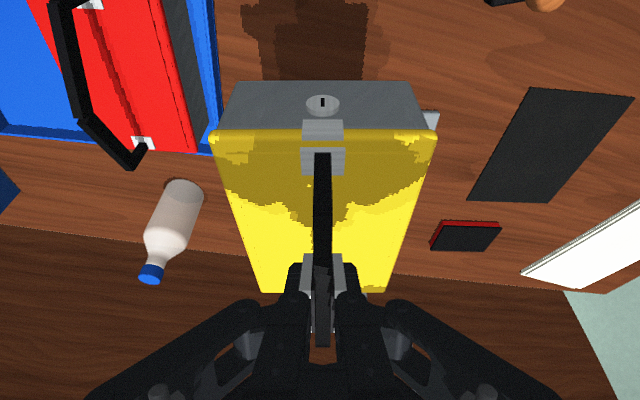

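The box is level in the grip. The empty hook is at side (331–335, 155–163), and the handle crest is about to be lined up beside it.

```bash
python3 -m creep '[[[0,0,0,8,2,0,0],[0,0,0,22,5,0,0],[0,0,0,38,8,0,0],[0,0,0,54,12,0,0],[0,0,0,68,15,0,0],[0,0,0,78,17,0,0],[0,0,-0.1,85,18,0,0],[0,0,-0.1,85,18,0,0],[0,0,-0.1,85,18,0,0]]]'
python3 - <<'E'
from h import *
need(12.6,[.5958,.0075,.268])
t=robot.get_state()['tcp_pos'];e=np.array([np.cos(np.radians(12.6)),np.sin(np.radians(12.6)),0])
for x,z in((0,.0158),(.074,-.011),(0,.0233),(0,.008)): 
    p=t+e*(.032+x)+[0,0,z];print(p.round(4),proj("side",p),proj("top",p))
s=robot.capture("side")[:,:,::-1].copy();cv2.imwrite("pics/s5.png",s);crop(s,310,110,400,190,8,"pics/s5c.png")
s=robot.capture("top")[:,:,::-1].copy();cv2.imwrite("pics/t5.png",s);crop(s,320,140,420,230,7,"pics/t5c.png")
E
```

```text
time: 7.7
tcp_pos: [0.6075, -0.052, 0.2671]
tool_rot: [[-0.218, 0.847, 0.485], [0.976, 0.188, 0.11], [0.002, 0.497, -0.868]]
wrist_force: [-0.4, -0.6, -5.7]
gripper_width: 0.007
turn [ 0.01 -0.16 -0.01] shift [-11.7  59.5   0.9] tcp [ 0.6075 -0.052   0.2671] F [-0.44 -0.61 -5.67] T [-0.29  1.31 -0.02] t 7.7 w 0.006958322145428481
[ 0.6388 -0.045   0.2829] [[342.13164871 142.74540358]] [[383.86556467 172.67177606]]
[ 0.711  -0.0289  0.2561] [[319.87835871 142.83376823]] [[376.51265421 146.98014781]]
[ 0.6388 -0.045   0.2904] [[342.18314751 140.75903959]] [[384.26417148 172.09888632]]
[ 0.6388 -0.045   0.2751] [[342.07851565 144.79520012]] [[383.45675161 173.25934067]]
```

View pics/s5c.png

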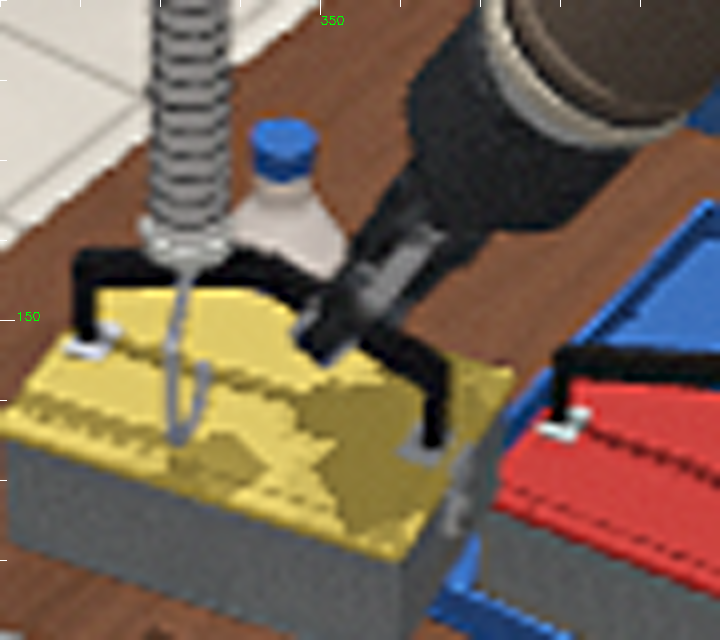

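View pics/t5c.png

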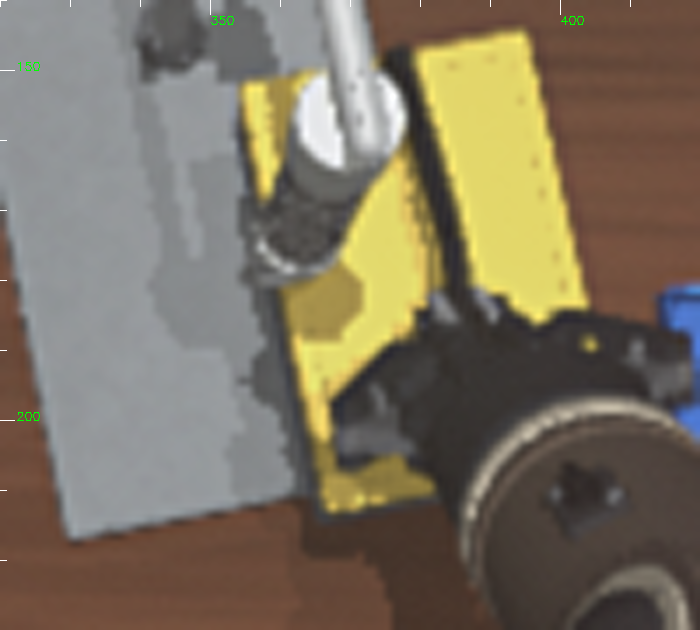

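```bash
python3 -m creep '[[[0,0,0,-1,5,0.5,0],[0,0,0,-3,13,1.4,0],[0,0,0,-5,22,1.8,0],[0,0,0,-6,29,1.8,0],[0,0,0,-6.5,33,1.8,0],[0,0,0,-6.5,33,1.8,0]]]'
python3 - <<'E'
from h import *
need(12.6,[.5958,.0075,.268])
s=robot.capture("side")[:,:,::-1].copy();crop(s,310,110,400,190,8,"pics/s6c.png")
s=robot.capture("top")[:,:,::-1].copy();crop(s,320,140,420,230,7,"pics/t6c.png")
E
```

```text
time: 8.3
tcp_pos: [0.6, -0.018, 0.2692]
tool_rot: [[-0.219, 0.847, 0.485], [0.976, 0.188, 0.111], [0.003, 0.497, -0.867]]
wrist_force: [-0.2, 0.8, -5.3]
gripper_width: 0.0067
turn [-0.02 -0.15 -0.07] shift [-4.2 25.5 -1.2] tcp [ 0.6    -0.018   0.2692] F [-0.17  0.83 -5.33] T [-0.3   1.21 -0.02] t 8.3 w 0.006690963587184067
```

View pics/s6c.png

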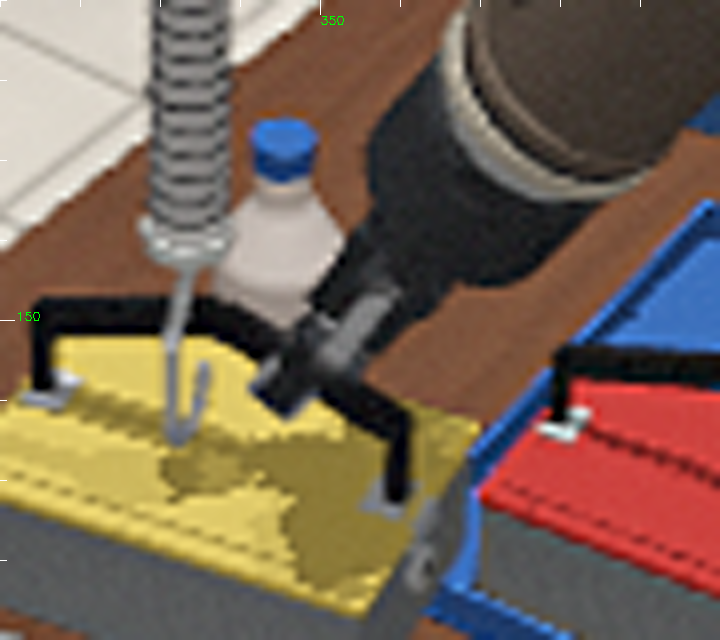

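View pics/t6c.png

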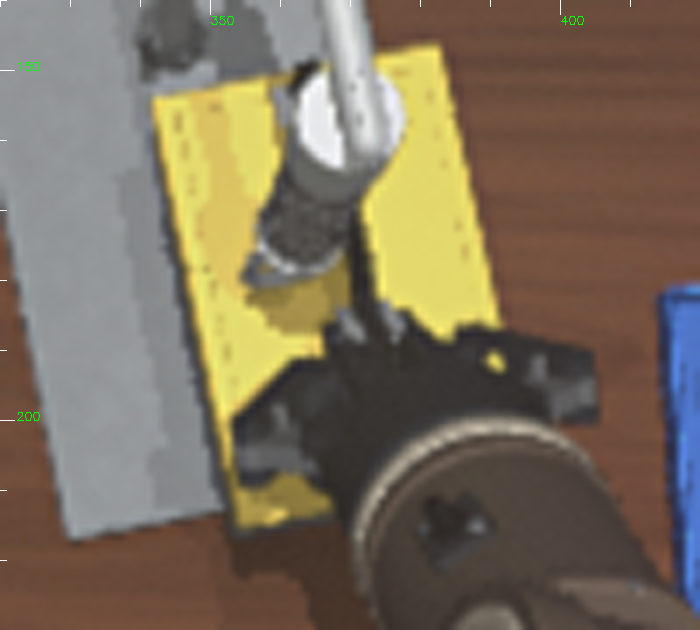

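```bash
python3 -m creep '[[[0,0,0,-0.7,4,0,0],[0,0,0,-1.6,10,0,0],[0,0,0,-2.5,16,-0.3,0],[0,0,0,-3.5,21,-0.5,0],[0,0,0,-4.2,25,-0.5,0],[0,0,0,-4.2,26,-0.5,0],[0,0,0,-4.2,26,-0.5,0]]]'
python3 - <<'E'
from h import *
need(12.6,[.5958,.0075,.268])
s=robot.capture("side")[:,:,::-1].copy();crop(s,300,110,380,190,9,"pics/s7c.png")
E
```

```text
time: 8.98
tcp_pos: [0.5962, 0.0072, 0.2688]
tool_rot: [[-0.218, 0.847, 0.485], [0.976, 0.188, 0.111], [0.002, 0.498, -0.867]]
wrist_force: [0.0, -0.1, -6.0]
gripper_width: 0.0072
turn [ 0.01 -0.12 -0.04] shift [-0.4  0.3 -0.8] tcp [0.5962 0.0072 0.2688] F [ 0.02 -0.14 -5.97] T [-0.3   1.19  0.01] t 8.98 w 0.007166055593899128
```

View pics/s7c.png

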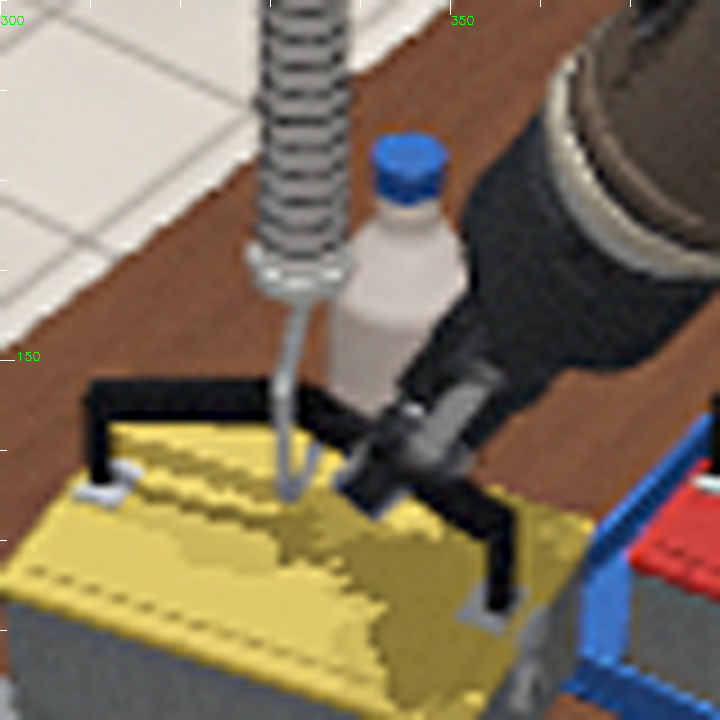

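Run:
```python
from h import *
c=cv2.imread("pics/s7c.png");g=c.max(2)
up=[];lo=[]
for x in range(100,480,5):
    col=g[370:560,x]<60
    idx=np.where(col)[0]
    if len(idx): 
        # first run
        r=idx[:1].tolist()
        for i in idx[1:]:
            if i-r[-1]<=2:r.append(i)
            else:break
        up.append((x,r[0]+370));lo.append((x,r[-1]+370))
up=np.array(up);lo=np.array(lo);print(np.c_[up,lo[:,1]].tolist())
```

```text
[[100, 380, 483], [105, 380, 483], [110, 380, 421], [115, 380, 420], [120, 380, 420], [125, 380, 420], [130, 380, 420], [135, 380, 420], [140, 379, 420], [145, 379, 420], [150, 379, 420], [155, 379, 420], [160, 379, 420], [165, 379, 420], [170, 379, 420], [175, 380, 420], [180, 379, 420], [185, 379, 420], [190, 379, 420], [195, 379, 420], [200, 379, 420], [205, 379, 420], [210, 379, 420], [215, 379, 421], [220, 379, 422], [225, 379, 422], [230, 379, 422], [235, 379, 422], [240, 379, 422], [245, 379, 422], [250, 379, 422], [255, 379, 422], [260, 378, 422], [265, 378, 422], [270, 397, 422], [295, 391, 420], [300, 384, 426], [305, 383, 428], [310, 385, 431], [315, 387, 437], [320, 389, 442], [325, 392, 443], [330, 397, 445], [335, 400, 447], [340, 404, 449], [345, 407, 454], [350, 410, 451], [355, 414, 444], [360, 417, 441], [365, 419, 439], [370, 422, 513], [375, 422, 509], [380, 419, 504], [385, 410, 499], [390, 407, 493], [395, 406, 425], [400, 380, 386], [405, 373, 400], [410, 370, 400], [415, 370, 401], [420, 370, 403], [425, 370, 408], [430, 370, 411], [435, 370, 402], [440, 370, 396], [445, 370, 391], [450, 370, 388], [455, 370, 384], [460, 370, 381], [465, 370, 376], [470, 370, 373], [475, 415, 449]]
```

Run:
```python
from h import *
a=np.radians(12.6);o=np.array([.627,.0145]);ex=np.array([np.cos(a),np.sin(a)]);ey=np.array([-ex[1],ex[0]])
S=lambda x,y,z:[*(o+ex*x+ey*y),z]
for dx in(-.003,0,.003):
    print(dx,"topfar",proj("side",S(dx,-.004,.2915)),"botnear",proj("side",S(dx,.004,.2766)))
```

```text
-0.003 topfar [[334.38203445 151.89144256]] botnear [[333.14681994 157.47795116]]
0 topfar [[333.43935891 151.59443452]] botnear [[332.20892758 157.17862792]]
0.003 topfar [[332.49789606 151.29779777]] botnear [[331.27223662 156.87967856]]
```

The bar sits inside the hook (bow in front at crop x 285, tip behind). The crest kink matches the hook axis to about 1 mm in x and z. Now I lower it.

```bash
python3 -m creep '[[[0,0,0,0,0.2,-1,0],[0,0,0,0,0.2,-3,0],[0,0,0,0,0.2,-5,0],[0,0,0,0,0.2,-7,0],[0,0,0,0,0.2,-9,0],[0,0,0,0,0.2,-11,0],[0,0,0,0,0.2,-13,0],[0,0,0,0,0.2,-15,0],[0,0,0,0,0.2,-17,0],[0,0,0,0,0.2,-19,0],[0,0,0,0,0.2,-21,0],[0,0,0,0,0.2,-22,0]]]'; python3 -c "
from h import *
need(12.6,[.5958,.0075,.2422])"
python3 -m creep '[[[0,0,0,0,0,-1,0],[0,0,0,0,0,-2,0],[0,0,0,0,0,-3,0],[0,0,0,0,0,-4,0],[0,0,0,0,0,-5,0],[0,0,0,0,0,-6,0],[0,0,0,0,0,-7,0],[0,0,0,0,0,-8,0],[0,0,0,0,0,-9,0],[0,0,0,0,0,-10,0],[0,0,0,0,0,-11,0],[0,0,0,0,0,-12,0]]]'
python3 - <<'E'
from h import *
need(12.6,[.5958,.0075,.2422])
s=robot.capture("side")[:,:,::-1].copy();crop(s,290,100,370,190,8,"pics/s8c.png")
E
```

```text
time: 10.03
tcp_pos: [0.5961, 0.007, 0.2464]
tool_rot: [[-0.218, 0.847, 0.485], [0.976, 0.188, 0.11], [0.002, 0.497, -0.867]]
wrist_force: [0.1, -0.1, -6.0]
gripper_width: 0.0068
turn [ 0.01 -0.14 -0.02] shift [-0.3  0.5 -4.2] tcp [0.5961 0.007  0.2464] F [ 0.13 -0.1  -6.03] T [-0.25  1.23  0.  ] t 10.03 w 0.00682782347364241
time: 11.03
tcp_pos: [0.5962, 0.007, 0.2344]
tool_rot: [[-0.218, 0.847, 0.485], [0.976, 0.188, 0.11], [0.002, 0.498, -0.867]]
wrist_force: [-0.1, -0.4, -3.9]
gripper_width: 0.0071
turn [ 0.01 -0.13 -0.02] shift [-0.4  0.5  7.8] tcp [0.5962 0.007  0.2344] F [-0.1  -0.35 -3.86] T [-0.2   1.08  0.02] t 11.03 w 0.007054997239287445
```

View pics/s8c.png

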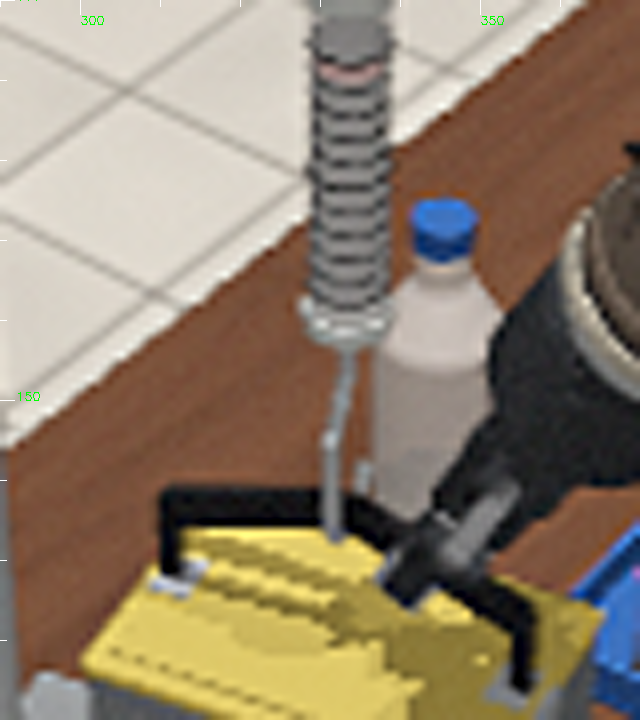

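The box is on the hook and the pointer is moving down with the load. I continue easing.

```bash
python3 -m creep '[[[0,0,0,0,0,-1.3,0],[0,0,0,0,0,-2.6,0],[0,0,0,0,0,-3.9,0],[0,0,0,0,0,-5.2,0],[0,0,0,0,0,-6.5,0],[0,0,0,0,0,-7.8,0],[0,0,0,0,0,-9.1,0],[0,0,0,0,0,-10.4,0],[0,0,0,0,0,-11.7,0],[0,0,0,0,0,-13,0],[0,0,0,0,0,-14.3,0],[0,0,0,0,0,-15.6,0]]]'; python3 -c "
from h import *
need(12.6,[.5958,.0075,.2422])"
python3 -m creep '[[[0,0,0,0,0,-1.3,0],[0,0,0,0,0,-2.6,0],[0,0,0,0,0,-3.9,0],[0,0,0,0,0,-5.2,0],[0,0,0,0,0,-6.5,0],[0,0,0,0,0,-7.8,0],[0,0,0,0,0,-9.1,0],[0,0,0,0,0,-10.4,0],[0,0,0,0,0,-11.5,0],[0,0,0,0,0,-12.5,0],[0,0,0,0,0,-13,0],[0,0,0,0,0,-13,0]]]'; python3 -c "
from h import *
need(12.6,[.5958,.0075,.2422])"
```

```text
time: 12.08
tcp_pos: [0.5962, 0.007, 0.2186]
tool_rot: [[-0.218, 0.847, 0.485], [0.976, 0.188, 0.11], [0.002, 0.498, -0.867]]
wrist_force: [0.9, -0.1, -2.0]
gripper_width: 0.0066
turn [ 0.01 -0.13 -0.01] shift [-0.4  0.5 23.6] tcp [0.5962 0.007  0.2186] F [ 0.9  -0.14 -1.97] T [-0.19  0.86  0.02] t 12.08 w 0.006647906123186173
time: 13.08
tcp_pos: [0.5963, 0.007, 0.2055]
tool_rot: [[-0.218, 0.847, 0.485], [0.976, 0.188, 0.11], [0.002, 0.498, -0.867]]
wrist_force: [-0.5, -0.3, -0.9]
gripper_width: 0.0066
turn [ 0.01 -0.13 -0.01] shift [-0.5  0.5 36.7] tcp [0.5963 0.007  0.2055] F [-0.51 -0.35 -0.95] T [-0.14  0.8   0.08] t 13.08 w 0.006593251947838749
```

```bash
for i in 1 2 3 4 5; do python3 -m creep '[[[0,0,0,0,0,0,0]]]' | grep -E "tcp_pos|force"; done
python3 - <<'E'
from h import *
need(12.6,[.5958,.0075,.2422])
s=robot.capture("side")[:,:,::-1].copy();cv2.imwrite("pics/s9.png",s);crop(s,290,80,370,180,8,"pics/s9c.png")
E
```

```text
tcp_pos: [0.5963, 0.007, 0.2056]
wrist_force: [-0.8, -0.5, -1.6]
tcp_pos: [0.5963, 0.007, 0.2056]
wrist_force: [-0.1, -0.1, -1.6]
tcp_pos: [0.5963, 0.007, 0.2057]
wrist_force: [-1.0, 0.3, -1.0]
tcp_pos: [0.5963, 0.007, 0.2057]
wrist_force: [-1.2, -0.2, -1.4]
tcp_pos: [0.5963, 0.007, 0.2058]
wrist_force: [-1.5, 0.1, -1.6]
turn [ 0.01 -0.12 -0.02] shift [-0.5  0.5 36.4] tcp [0.5963 0.007  0.2058] F [-1.54  0.11 -1.62] T [-0.15  0.87 -0.04] t 13.5 w 0.00682336601460307
```

View pics/s9c.png

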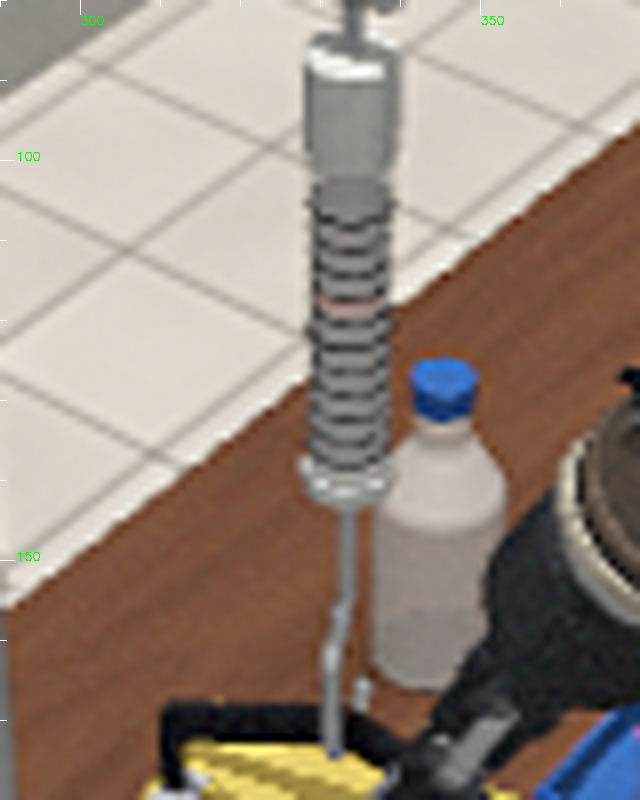

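The pointer is down at crop y 305 (row 118, from 104.5 empty). About 1.4 N is still on the gripper. I lower further, slowly.

```bash
python3 -m creep '[[[0,0,0,0,0,-1,0],[0,0,0,0,0,-2,0],[0,0,0,0,0,-3,0],[0,0,0,0,0,-4,0],[0,0,0,0,0,-5,0],[0,0,0,0,0,-6,0],[0,0,0,0,0,-7,0],[0,0,0,0,0,-8,0],[0,0,0,0,0,-9,0],[0,0,0,0,0,-9.5,0],[0,0,0,0,0,-10,0],[0,0,0,0,0,-10,0]]]'; for i in 1 2 3 4 ; do python3 -m creep '[[[0,0,0,0,0,0,0]]]' | grep -E "tcp_pos|force"; done
python3 - <<'E'
from h import *
need(12.6,[.5958,.0075,.2422])
s=robot.capture("side")[:,:,::-1].copy();cv2.imwrite("pics/s10.png",s)
need(12.6,[.5958,.0075,.2422])
E
```

```text
time: 14.55
tcp_pos: [0.5963, 0.007, 0.1957]
tool_rot: [[-0.218, 0.847, 0.486], [0.976, 0.188, 0.11], [0.002, 0.498, -0.867]]
wrist_force: [-0.6, -0.7, -1.5]
gripper_width: 0.0064
tcp_pos: [0.5964, 0.007, 0.1957]
wrist_force: [-0.7, -0.6, 0.2]
tcp_pos: [0.5964, 0.007, 0.1958]
wrist_force: [-1.2, 0.3, 0.0]
tcp_pos: [0.5964, 0.007, 0.1958]
wrist_force: [-1.0, -0.3, -1.2]
tcp_pos: [0.5964, 0.0071, 0.1958]
wrist_force: [-0.6, -0.2, 0.0]
turn [ 0.01 -0.11 -0.02] shift [-0.6  0.4 46.4] tcp [0.5964 0.0071 0.1958] F [-0.6  -0.23  0.01] T [-0.1   0.77 -0.04] t 14.88 w 0.006594610044851946
turn [ 0.01 -0.1  -0.01] shift [-0.6  0.5 46.3] tcp [0.5964 0.007  0.1959] F [-0.79 -1.2  -0.17] T [-0.11  0.74  0.03] t 14.93 w 0.0067760941487176145
```

```bash
python3 -m creep '[[[0,0,0,-0.1,0,-0.8,0],[0,0,0,-0.3,0,-1.6,0],[0,0,0,-0.5,-0.1,-2.4,0],[0,0,0,-0.7,-0.1,-3.2,0],[0,0,0,-0.8,-0.1,-4,0],[0,0,0,-0.8,-0.1,-4,0],[0,0,0,-0.8,-0.1,-4,0]]]'; for i in 1 2 3 4 5 6; do python3 -m creep '[[[0,0,0,0,0,0,0]]]' | grep -E "tcp_pos|force"; done
python3 - <<'E'
from h import *
need(12.6,[.5958,.0075,.2422])
s=robot.capture("side")[:,:,::-1].copy();cv2.imwrite("pics/s11.png",s);crop(s,290,90,370,190,8,"pics/s11c.png")
need(12.6,[.5958,.0075,.2422])
E
```

```text
time: 15.52
tcp_pos: [0.596, 0.0069, 0.1922]
tool_rot: [[-0.218, 0.846, 0.487], [0.976, 0.188, 0.11], [0.002, 0.499, -0.867]]
wrist_force: [2.4, 1.0, -0.3]
gripper_width: 0.0067
tcp_pos: [0.5961, 0.0068, 0.1922]
wrist_force: [0.4, 0.3, -1.0]
tcp_pos: [0.5961, 0.0069, 0.1922]
wrist_force: [1.7, -0.2, -0.4]
tcp_pos: [0.5961, 0.0069, 0.1923]
wrist_force: [0.6, 1.0, -1.0]
tcp_pos: [0.5961, 0.0069, 0.1923]
wrist_force: [0.8, -0.2, -0.0]
tcp_pos: [0.5961, 0.0068, 0.1923]
wrist_force: [0.8, 0.0, 0.4]
tcp_pos: [0.5961, 0.0069, 0.1923]
wrist_force: [1.7, -0.1, -0.4]
turn [ 0.01 -0.05 -0.  ] shift [-0.3  0.6 49.9] tcp [0.5961 0.0069 0.1923] F [ 1.67 -0.09 -0.45] T [-0.07  0.28 -0.03] t 16.02 w 0.006809588973156124
turn [ 0.01 -0.05 -0.  ] shift [-0.2  0.6 49.9] tcp [0.596  0.0069 0.1923] F [ 0.82  1.05 -0.44] T [-0.06  0.27 -0.03] t 16.07 w 0.006750624473253498
```

View pics/s11c.png

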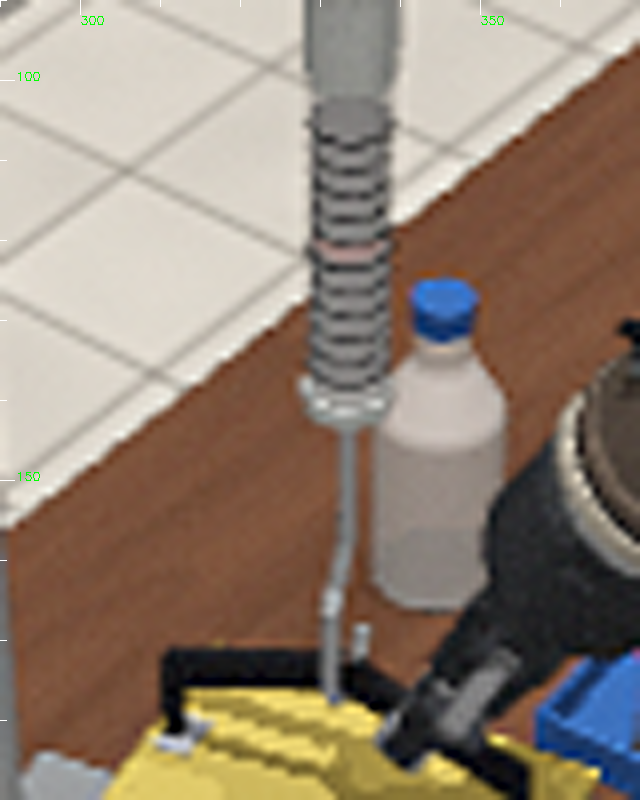

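```bash
python3 -m creep '[[[0,0,0,0.1,0,-0.8,0],[0,0,0,0.2,0,-1.6,0],[0,0,0,0.3,0.1,-2.4,0],[0,0,0,0.3,0.1,-3.2,0],[0,0,0,0.3,0.1,-4,0],[0,0,0,0.3,0.1,-4.2,0]]]'
python3 - <<'E'
from h import *
f=[];s0=None
for i in range(16):
    im=robot.capture("side")
    s=robot.get_state();f.append(np.r_[s['wrist_force'],s['torque']])
f=np.array(f);print(f.mean(0).round(2),(f.std(0)/4).round(2));need(12.6,[.5958,.0075,.2422])
cv2.imwrite("pics/s12.png",im[:,:,::-1])
for n in("side0","s4","s9","s10","s11","s12"):
    b=cv2.imread(f"pics/{n}.png").astype(float);r=b[85:135,328:340,2]-b[85:135,328:340,1]
    p=r.mean(1);p=np.where(p>.5*p.max(),p,0);print(n,85+(p*np.arange(50)).sum()/p.sum(),p.max())
a=np.radians(12.6)
for z in(.38,.40,.42,.43,.44,.45,.46): print(z,proj("side",[.627,.0145,z])[0])
E
```

```text
time: 16.57
tcp_pos: [0.5962, 0.0069, 0.1878]
tool_rot: [[-0.218, 0.846, 0.486], [0.976, 0.188, 0.11], [0.002, 0.499, -0.867]]
wrist_force: [-0.9, -0.7, -0.4]
gripper_width: 0.0069
[-0.8  -0.51  0.11 -0.19  0.63 -0.04] [0.17 0.15 0.12 0.01 0.01 0.01]
turn [ 0.01 -0.06  0.  ] shift [-0.5  0.6 54.2] tcp [0.5963 0.0069 0.188 ] F [-1.03 -0.23  0.81] T [-0.18  0.68 -0.05] t 17.37 w 0.006558117743524527
side0 104.47528517110266 18.916666666666668
s4 104.46658415841584 18.833333333333332
s9 118.00380952380952 18.75
s10 120.97586206896551 20.333333333333332
s11 120.96245733788396 20.333333333333332
s12 123.65428571428572 19.083333333333332
0.38 [333.04248052 127.6413038 ]
0.4 [333.09130356 121.7051115 ]
0.42 [333.14125992 115.63488861]
0.43 [333.16667582 112.54804643]
0.44 [333.19239058 109.42590509]
0.45 [333.21840964 106.26783709]
0.46 [333.24473858 103.07319957]
```

Residual load is ≈ 0.1 ± 0.12 N, so the scale alone carries the box. I nudge the side force out and open the fingers.

```bash
python3 -m creep '[[[0,0,0,-0.15,-0.1,0,0],[0,0,0,-0.15,-0.1,0,0],[0,0,0,-0.15,-0.1,0,10],[0,0,0,-0.15,-0.1,0,15],[0,0,0,-0.15,-0.1,0,20],[0,0,0,-0.15,-0.1,0,30],[0,0,0,-0.15,-0.1,0,40],[0,0,0,-0.15,-0.1,0,40]]]'
python3 - <<'E'
from h import *
for k in range(4):
    im=robot.capture("side");b=im[:,:,::-1].astype(float);r=b[85:135,328:340,2]-b[85:135,328:340,1]
    p=r.mean(1);p=np.where(p>.5*p.max(),p,0);print(85+(p*np.arange(50)).sum()/p.sum())
cv2.imwrite("pics/s13.png",im[:,:,::-1]);crop(im[:,:,::-1],270,100,370,200,7,"pics/s13c.png")
cv2.imwrite("pics/w13.png",robot.capture("wrist")[:,:,::-1])
need(12.6,[.5958,.0075,.2422])
E
```

```text
time: 18.03
tcp_pos: [0.5962, 0.0069, 0.188]
tool_rot: [[-0.218, 0.846, 0.486], [0.976, 0.188, 0.11], [0.002, 0.499, -0.867]]
wrist_force: [-0.6, -0.3, 0.3]
gripper_width: 0.04
127.24756189047261
127.23071104387292
127.64206349206347
126.9092219020173
turn [ 0.01 -0.06  0.  ] shift [-0.3  0.7 54.2] tcp [0.5961 0.0068 0.188 ] F [ 0.03 -0.33 -0.18] T [-0.13  0.51 -0.03] t 18.28 w 0.040018997347725974
```

View pics/s13c.png

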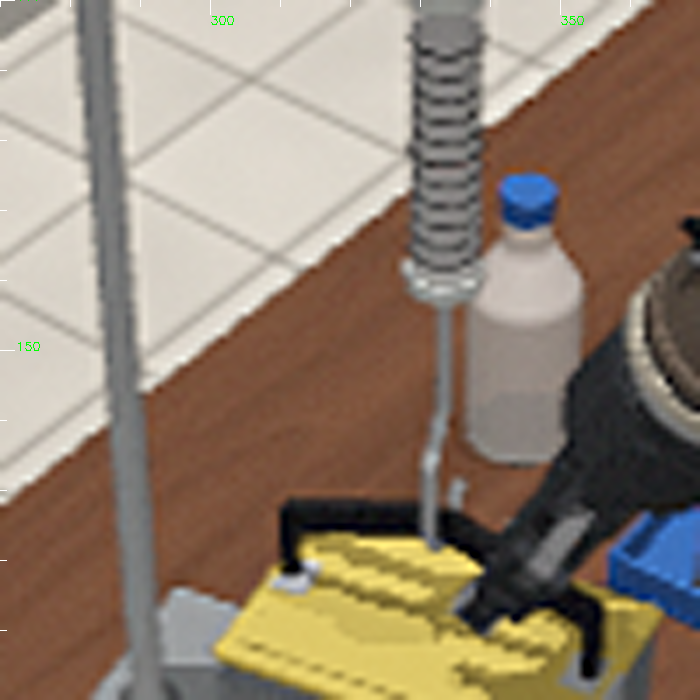

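View pics/w13.png

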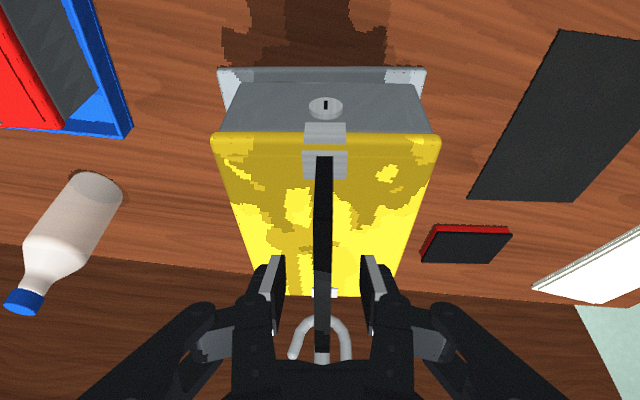

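The pads are clear on both sides of the bar (272 | 323 | 372 px), and the box hangs on the crest, level. I wait and check that it is still.

```bash
cat > tr.py <<'E'
from h import *
def hookpos(im):
    ref=cv2.imread("pics/s13.png")[150:200,295:362]  # box+handle patch
    b=im[:,:,::-1] if im.dtype==np.uint8 else im
    best=cv2.matchTemplate(np.ascontiguousarray(im[:,:,::-1])[140:215,285:372],ref,cv2.TM_CCOEFF_NORMED)
    _,v,_,l=cv2.minMaxLoc(best);x,y=l
    d=lambda a,b,c:(a-c)/(2*(a-2*b+c))
    sx=d(*best[y,x-1:x+2]) if 0<x<best.shape[1]-1 else 0; sy=d(*best[y-1:y+2,x]) if 0<y<best.shape[0]-1 else 0
    return round(float(x+sx),2),round(float(y+sy),2),round(float(v),3)
E
P='[[[0,0,0,0,0,0,40],[0,0,0,0,0,0,40],[0,0,0,0,0,0,40],[0,0,0,0,0,0,40]]]'; for i in 1 2 3 4 5 6 7; do python3 -m creep '[[[0,0,0,0,0,0,40],[0,0,0,0,0,0,40],[0,0,0,0,0,0,40],[0,0,0,0,0,0,40],[0,0,0,0,0,0,40]]]' | grep -E "time"; python3 -c "
from tr import *
print(hookpos(robot.capture('side')))"; done
python3 - <<'E'
from h import *
im=robot.capture('side')[:,:,::-1];crop(im,270,100,370,200,7,"pics/s14c.png")
cv2.imwrite("pics/w14.png",robot.capture("wrist")[:,:,::-1])
need(12.6,[.5958,.0075,.2422])
E
```

```text
time: 18.7
(9.98, 10.03, 0.993)
time: 19.17
(9.99, 10.03, 0.994)
time: 19.63
(9.99, 10.03, 0.993)
time: 20.1
(9.99, 10.03, 0.993)
time: 20.57
(9.99, 10.03, 0.993)
time: 21.03
(9.99, 10.03, 0.994)
time: 21.5
(9.99, 10.03, 0.994)
turn [ 0.01 -0.06 -0.  ] shift [-0.3  0.7 54.2] tcp [0.5961 0.0068 0.188 ] F [-0.41 -0.63  0.41] T [-0.1   0.53 -0.02] t 21.65 w 0.039851816337629103
```

View pics/w14.png

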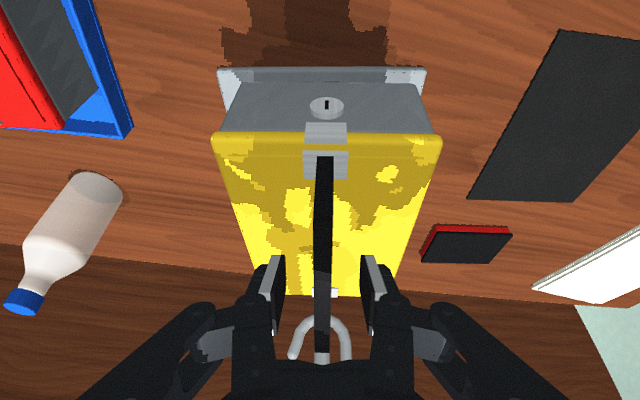

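The box has been still for over 3 s (template shift under 0.01 px), with nothing touching it. I regrip and lift slowly.

```bash
python3 -m creep '[[[0,0,0,0,0,0,30],[0,0,0,0,0,0,20],[0,0,0,0,0,0,14],[0,0,0,0,0,0,8],[0,0,0,0,0,0,0],[0,0,0,0,0,0,0],[0,0,0,0,0,0,0],[0,0,0,0,0,0,0],[0,0,0,0,0,0,0]]]'
python3 - <<'E'
from tr import *
need(12.6,[.5958,.0075,.2422])
print(hookpos(robot.capture('side')))
cv2.imwrite("pics/w15.png",robot.capture("wrist")[:,:,::-1])
E
```

```text
time: 22.4
tcp_pos: [0.5961, 0.0067, 0.188]
tool_rot: [[-0.217, 0.846, 0.486], [0.976, 0.188, 0.11], [0.002, 0.499, -0.867]]
wrist_force: [0.0, -0.2, 1.1]
gripper_width: 0.0071
turn [ 0.01 -0.06  0.01] shift [-0.3  0.8 54.2] tcp [0.5961 0.0067 0.188 ] F [ 0.01 -0.21  1.08] T [-0.22  0.56 -0.08] t 22.4 w 0.007119860591748146
(10.03, 9.97, 0.936)
```

View pics/w15.png

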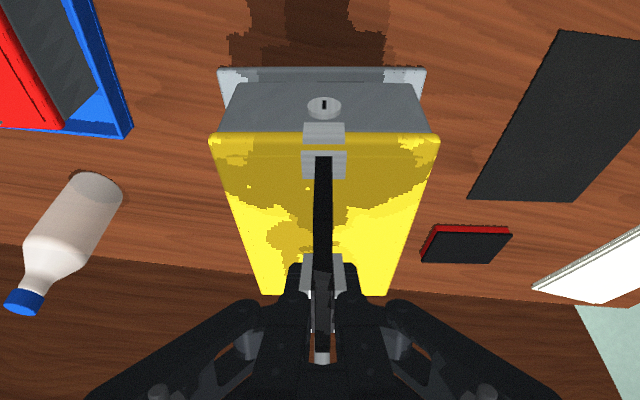

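```bash
python3 -m creep '[[[0,0,0,0,0,0.5,0],[0,0,0,0,0,1.5,0],[0,0,0,0,0,2.7,0],[0,0,0,0,0,3.9,0],[0,0,0,0,0,5.1,0],[0,0,0,0,0,6.3,0],[0,0,0,0,0,7.5,0],[0,0,0,0,0,8.7,0],[0,0,0,0,0,9.9,0],[0,0,0,0,0,11.1,0],[0,0,0,0,0,12.3,0],[0,0,0,0,0,13.5,0]]]' | grep -E "time|tcp|force"
python3 -m creep '[[[0,0,0,0,0,1.2,0],[0,0,0,0,0,2.4,0],[0,0,0,0,0,3.6,0],[0,0,0,0,0,4.8,0],[0,0,0,0,0,6,0],[0,0,0,0,0,7.2,0],[0,0,0,0,0,8.4,0],[0,0,0,0,0,9.6,0],[0,0,0,0,0,10.8,0],[0,0,0,0,0,12,0],[0,0,0,0,0,13.2,0],[0,0,0,0,0,14.4,0]]]'| grep -E "time|tcp|force"
python3 -m creep '[[[0,0,0,0,0,1.2,0],[0,0,0,0,0,2.4,0],[0,0,0,0,0,3.6,0],[0,0,0,0,0,4.8,0],[0,0,0,0,0,6,0],[0,0,0,0,0,7.2,0],[0,0,0,0,0,8.4,0],[0,0,0,0,0,9.6,0],[0,0,0,0,0,10.8,0],[0,0,0,0,0,12,0],[0,0,0,0,0,13.2,0],[0,0,0,0,0,14.4,0]]]'| grep -E "time|tcp|force"
python3 - <<'E'
from h import *
need(12.6,[.5958,.0075,.2422])
im=robot.capture('side')[:,:,::-1];crop(im,290,90,370,190,8,"pics/s16c.png")
E
```

```text
time: 23.5
tcp_pos: [0.5961, 0.0068, 0.2015]
wrist_force: [0.4, -0.9, -1.3]
time: 24.5
tcp_pos: [0.596, 0.0067, 0.216]
wrist_force: [0.7, -1.4, -3.0]
time: 25.5
tcp_pos: [0.5958, 0.0068, 0.2303]
wrist_force: [1.5, -1.1, -5.1]
turn [ 0.01 -0.11  0.  ] shift [-0.   0.7 11.9] tcp [0.5958 0.0068 0.2303] F [ 1.51 -1.11 -5.07] T [-0.4   0.91 -0.14] t 25.5 w 0.007071952610889213
```

View pics/s16c.png

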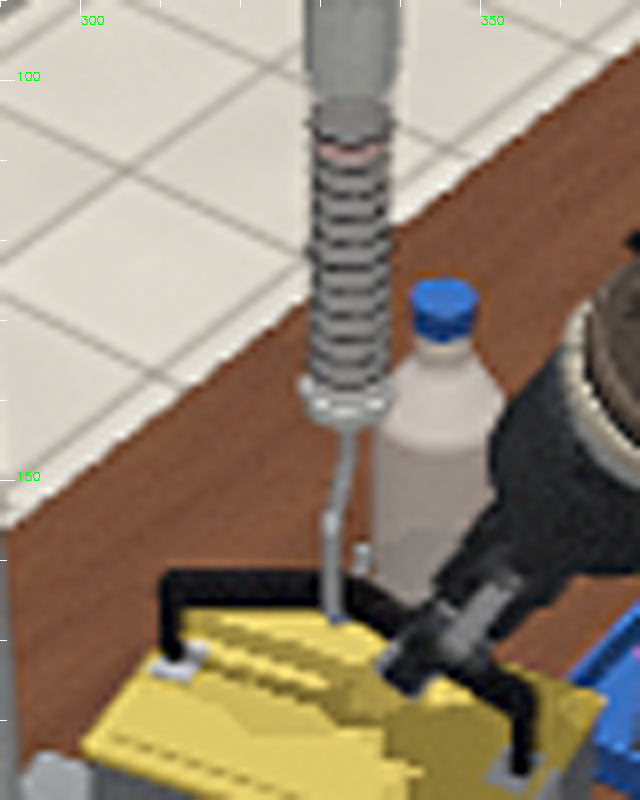

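```bash
python3 -m creep '[[[0,0,0,0.1,-0.1,1.2,0],[0,0,0,0.2,-0.2,2.4,0],[0,0,0,0.2,-0.2,3.6,0],[0,0,0,0.2,-0.2,4.8,0],[0,0,0,0.2,-0.2,6,0],[0,0,0,0.2,-0.2,7.2,0],[0,0,0,0.2,-0.2,8.4,0],[0,0,0,0.2,-0.2,9.6,0],[0,0,0,0.2,-0.2,10.8,0],[0,0,0,0.2,-0.2,12,0],[0,0,0,0.2,-0.2,13.2,0],[0,0,0,0.2,-0.2,14.4,0]]]' | grep -E "time|tcp|force"
python3 - <<'E'
from h import *
im=robot.capture('side')[:,:,::-1];crop(im,290,90,370,190,8,"pics/s17c.png")
need(12.6,[.5958,.0075,.2422])
E
```

```text
time: 26.55
tcp_pos: [0.5961, 0.0065, 0.245]
wrist_force: [-0.5, 0.1, -5.8]
turn [ 0.01 -0.07  0.  ] shift [-0.4  1.  -3.1] tcp [0.5962 0.0065 0.2453] F [ 0.2   1.18 -5.26] T [-0.24  1.13 -0.02] t 26.6 w 0.006917177088073762
```

View pics/s17c.png

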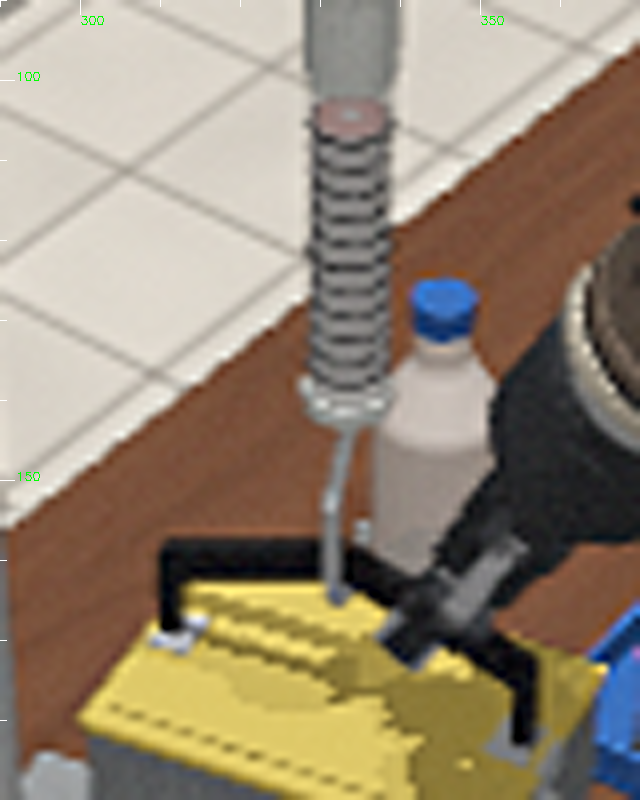

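The pointer is back at its empty place and the box's weight is on the gripper. I raise it to the mouth height and slide out toward −y.

```bash
python3 -m creep '[[[0,0,0,-0.2,0.4,2,0],[0,0,0,-0.2,0.4,4.5,0],[0,0,0,-0.2,0.4,7,0],[0,0,0,-0.2,0.4,9.5,0],[0,0,0,-0.2,0.4,12,0],[0,0,0,-0.2,0.4,14.5,0],[0,0,0,-0.2,0.4,17,0],[0,0,0,-0.2,0.4,19.5,0],[0,0,0,-0.2,0.4,21.5,0],[0,0,0,-0.2,0.4,23,0],[0,0,0,-0.2,0.4,23.3,0],[0,0,0,-0.2,0.4,23.3,0]]]' | grep -E "time|tcp|force"
python3 - <<'E'
from h import *
im=robot.capture('side')[:,:,::-1];crop(im,300,110,380,190,9,"pics/s18c.png")
need(12.6,[.5958,.0075,.2682])
E
```

```text
time: 27.6
tcp_pos: [0.596, 0.007, 0.2687]
wrist_force: [-0.8, 0.6, -5.5]
turn [ 0.01 -0.07  0.  ] shift [-0.1  0.6 -0.4] tcp [0.5959 0.0069 0.2686] F [ 0.3   0.2  -5.25] T [-0.27  1.24  0.  ] t 27.65 w 0.0068238073927213315
```

View pics/s18c.png

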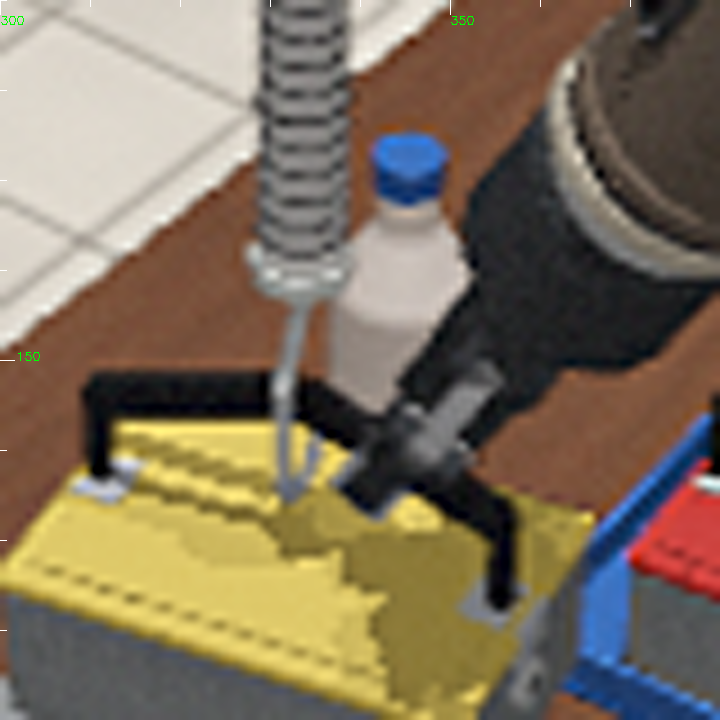

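```bash
python3 -m creep '[[[0,0,0,0.7,-3,0,0],[0,0,0,1.7,-8,0,0],[0,0,0,3.1,-14,0,0],[0,0,0,4.4,-20,0,0],[0,0,0,6,-27,0,0],[0,0,0,7.5,-34,0,0],[0,0,0,9,-41,0,0],[0,0,0,10.5,-48,0,0],[0,0,0,12,-54,0,0],[0,0,0,13,-59,0,0],[0,0,0,13,-60,0,0]]]' | grep -E "time|tcp|force"
python3 - <<'E'
from h import *
im=robot.capture('side')[:,:,::-1];crop(im,300,90,400,190,8,"pics/s19c.png")
need(12.6,[.609,-.051,.2682])
E
```

```text
time: 28.57
tcp_pos: [0.6092, -0.0547, 0.2685]
wrist_force: [-0.4, -0.2, -5.4]
turn [ 0.02 -0.08  0.08] shift [-0.   3.1 -0.3] tcp [ 0.609  -0.0541  0.2685] F [-0.02 -0.41 -5.92] T [-0.26  1.24 -0.04] t 28.62 w 0.007024295199405212
```

View pics/s19c.png

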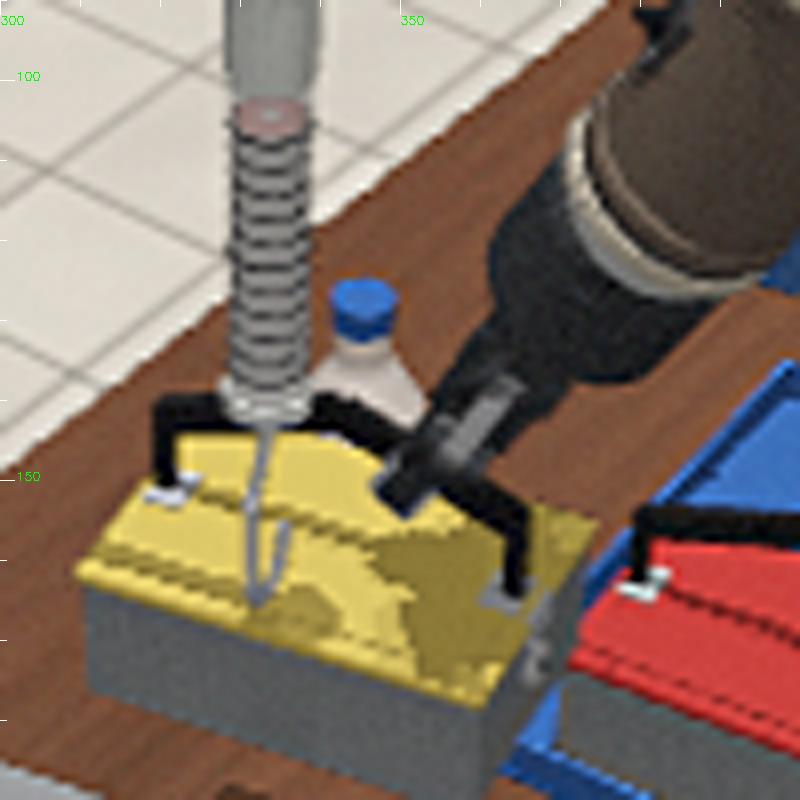

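Clear of the hook, and the pointer is at zero. Compared with before hanging, the box's far end is about 3 mm (≈ 1.5°) higher in the grip, so I'll level that on the way over to the tray.

```bash
python3 -m creep '[[[0,0,0,-2,-5,6,0],[0,0,-0.5,-6,-15,14,0],[0,0.5,-1.5,-12,-35,22,0],[0,1,-2.5,-20,-62,29,0],[0,1.4,-3.5,-28,-90,32,0],[0,1.4,-4.5,-36,-120,32,0],[0,1.4,-5.5,-44,-150,32,0],[0,1.4,-6.5,-51,-180,32,0],[0,1.4,-7.5,-57,-210,32,0],[0,1.4,-8.5,-62,-240,32,0],[0,1.4,-8.5,-65,-265,32,0],[0,1.4,-8.5,-67,-285,32,0]]]' | grep -E "time|tcp|force"
python3 - <<'E'
from h import *
need(4.1,[.541,-.4073,.30]); print(robot.get_state()['joint_positions'].round(2))
E
```

```text
time: 29.62
tcp_pos: [0.5407, -0.3427, 0.302]
wrist_force: [0.6, 0.4, -4.4]
turn [ 0.05 -1.39  0.23] shift [  0.3 -64.6  -2. ] tcp [ 0.5407 -0.3427  0.302 ] F [ 0.57  0.44 -4.36] T [-0.07  1.06  0.02] t 29.62 w 0.00750649423891248
[ 0.41  0.22  0.29  1.84 -0.57  0.79  2.67]
```

```bash
python3 -m creep '[[[0,0,0.1,0,-12,0,0],[0,0,0.2,0,-24,0,0],[0,0,0.2,0,-35,0,0],[0,0,0.2,0,-35,0,0]]]' | grep -E "time|tcp|force"
python3 - <<'E'
from h import *
need(4.1,[.541,-.4073,.16]); print(robot.get_state()['joint_positions'].round(2))
im=robot.capture('side')[:,:,::-1];crop(im,340,50,480,210,5,"pics/s20c.png")
im=robot.capture('top')[:,:,::-1];crop(im,400,150,540,260,5,"pics/t20c.png")
E
```

```text
time: 29.95
tcp_pos: [0.5402, -0.3806, 0.3025]
wrist_force: [-0.4, -0.6, -4.6]
turn [ 0.17 -1.36  0.19] shift [   0.8  -26.7 -142.5] tcp [ 0.5402 -0.3806  0.3025] F [-0.37 -0.65 -4.61] T [-0.05  1.15  0.03] t 29.95 w 0.006814074605524993
[ 0.46  0.26  0.3   1.79 -0.6   0.84  2.73]
```

View pics/s20c.png

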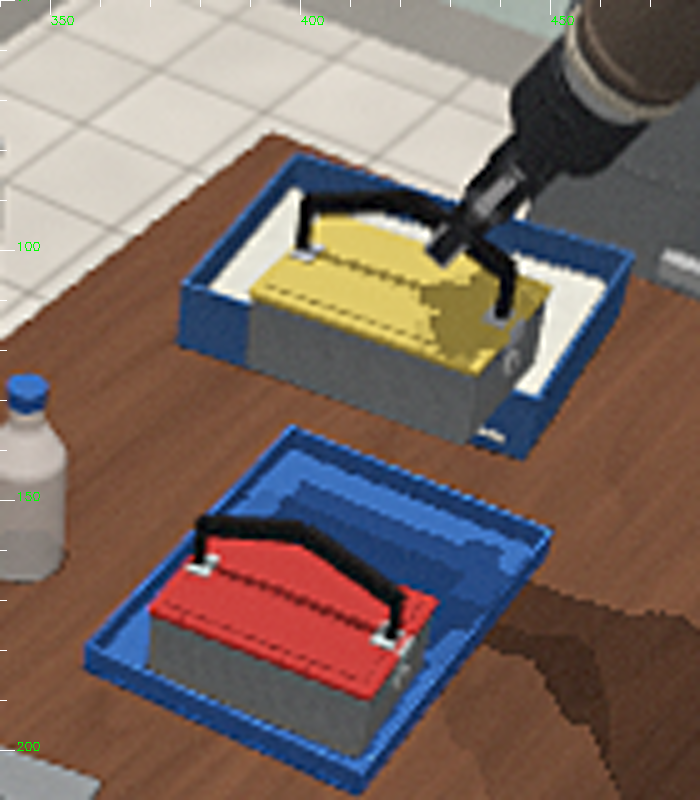

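View pics/t20c.png

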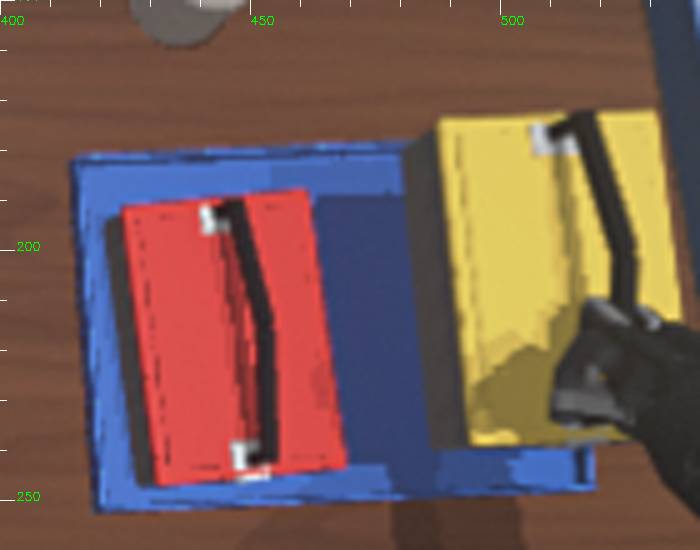

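```bash
python3 -m creep '[[[0,0,0,0,-8,-3,0],[0,0,0,0,-16,-10,0],[0,0,0,0.5,-22,-22,0],[0,0,0,0.8,-23,-36,0],[0,0,0,0.8,-23,-50,0],[0,0,0,0.8,-23,-64,0],[0,0,0,0.8,-23,-78,0],[0,0,0,0.8,-23,-92,0],[0,0,0,0.8,-23,-102,0],[0,0,0,0.8,-23,-108,0],[0,0,0,0.8,-23,-110,0],[0,0,0,0.8,-23,-110,0]]]' | grep -E "time|tcp|force"
python3 - <<'E'
from h import *
need(4.1,[.541,-.403,.1167]); print(robot.get_state()['joint_positions'].round(2))
im=robot.capture('side')[:,:,::-1];crop(im,340,90,480,210,5,"pics/s21c.png")
im=robot.capture('top')[:,:,::-1];crop(im,400,150,540,260,5,"pics/t21c.png")
E
```

```text
time: 31.05
tcp_pos: [0.5411, -0.4006, 0.1908]
wrist_force: [0.4, 0.1, -6.4]
turn [-0.04 -1.46  0.06] shift [ -0.1  -2.4 -74.1] tcp [ 0.5411 -0.4006  0.1908] F [ 0.45  0.09 -6.45] T [-0.15  1.16 -0.02] t 31.05 w 0.006584436845990612
[ 0.75  0.41 -0.02  1.85 -0.63  0.62  2.85]
```

View pics/s21c.png

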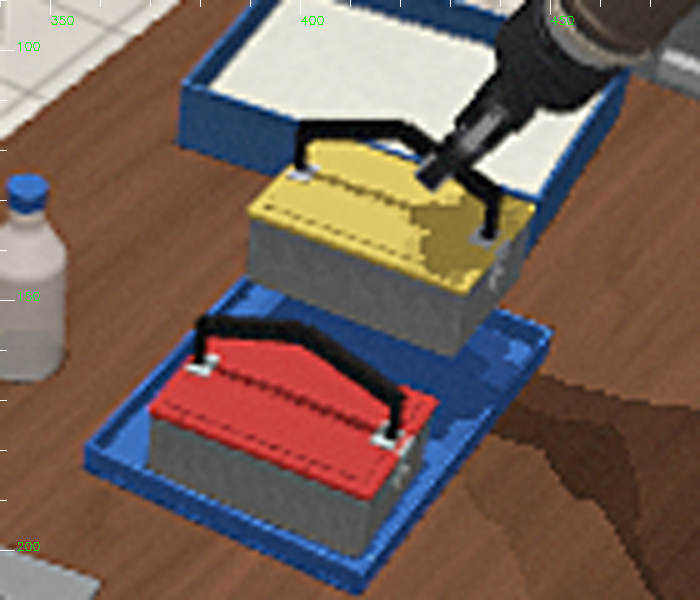

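View pics/t21c.png

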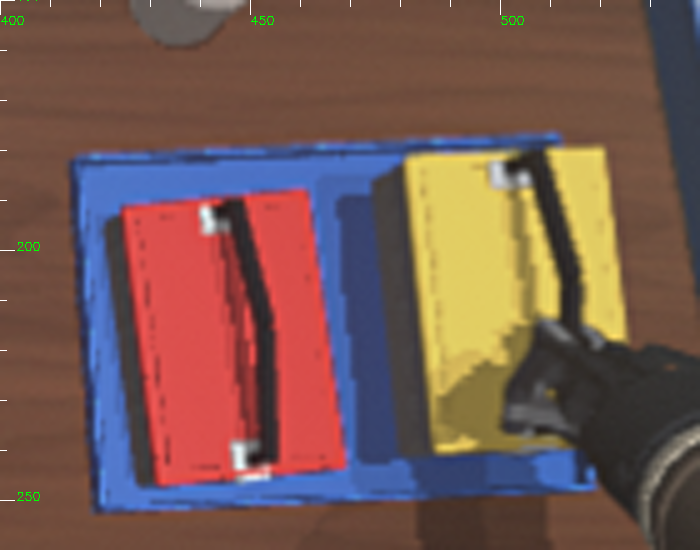

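Joint 7 is near its limit (2.85 of 2.86), so I turn the box back by 3° before going lower.

```bash
python3 -m creep '[[[0,0,-1,0,0,0,0],[0,0,-2,0,0,0,0],[0,0,-3,0,0,0,0],[0,0,-3,0,0,0,0]]]' | grep -E "time|tcp|force"
python3 - <<'E'
from h import *
need(1.1,[.541,-.403,.1167]); print(robot.get_state()['joint_positions'].round(3))
E
```

```text
time: 31.48
tcp_pos: [0.5421, -0.4001, 0.1928]
wrist_force: [1.0, -0.5, -6.7]
turn [-0.01 -1.35  0.09] shift [ -1.1  -2.9 -76.1] tcp [ 0.5421 -0.4001  0.1928] F [ 0.98 -0.53 -6.67] T [0.01 1.17 0.04] t 31.48 w 0.007031319007854628
[ 7.260e-01  3.930e-01  1.000e-03  1.869e+00 -6.260e-01  5.920e-01
  2.790e+00]
```

```bash
python3 -m creep '[[[0,0,0,0,0,-3,0],[0,0,0,0,0,-9,0],[0,0,0,0,0,-17,0],[0,0,0,0,0,-25,0],[0,0,0,0,0,-32,0],[0,0,0,0,0,-36,0],[0,0,0,0,0,-36,0]]]' | grep -E "time|tcp|force"
python3 - <<'E'
from h import *
need(1.1,[.541,-.403,.1167]); print(robot.get_state()['joint_positions'].round(3))
E
```

```text
time: 32.07
tcp_pos: [0.5413, -0.3999, 0.1549]
wrist_force: [-0.4, 0.2, -4.3]
turn [-0.13 -1.45  0.11] shift [ -0.3  -3.1 -38.2] tcp [ 0.5413 -0.3999  0.1549] F [-0.35  0.22 -4.3 ] T [-0.04  1.16 -0.03] t 32.07 w 0.006758712363313935
[ 0.795  0.445 -0.087  1.895 -0.632  0.512  2.822]
```

```bash
python3 -m creep '[[[0,0,-0.4,0,0,-3,0],[0,0,-0.8,0,0,-8,0],[0,0,-0.8,0,0,-14,0],[0,0,-0.8,0,0,-20,0],[0,0,-0.8,0,0,-25,0],[0,0,-0.8,0,0,-28,0],[0,0,-0.8,0,0,-29,0],[0,0,-0.8,0,0,-29,0]]]' | grep -E "time|tcp|force"
python3 - <<'E'
from h import *
need(0.3,[.541,-.403,.1167]); print(robot.get_state()['joint_positions'].round(3))
im=robot.capture('side')[:,:,::-1];crop(im,370,90,480,190,7,"pics/s22c.png")
im=robot.capture('top')[:,:,::-1];crop(im,400,150,540,260,5,"pics/t22c.png")
E
```

```text
time: 32.73
tcp_pos: [0.5411, -0.3999, 0.1254]
wrist_force: [0.2, -0.1, -5.2]
turn [-0.18 -1.47  0.13] shift [-0.1 -3.1 -8.7] tcp [ 0.5411 -0.3999  0.1254] F [ 0.18 -0.08 -5.16] T [0.   1.11 0.05] t 32.73 w 0.007215233609363133
[ 0.842  0.489 -0.152  1.915 -0.631  0.44   2.829]
```

View pics/s22c.png

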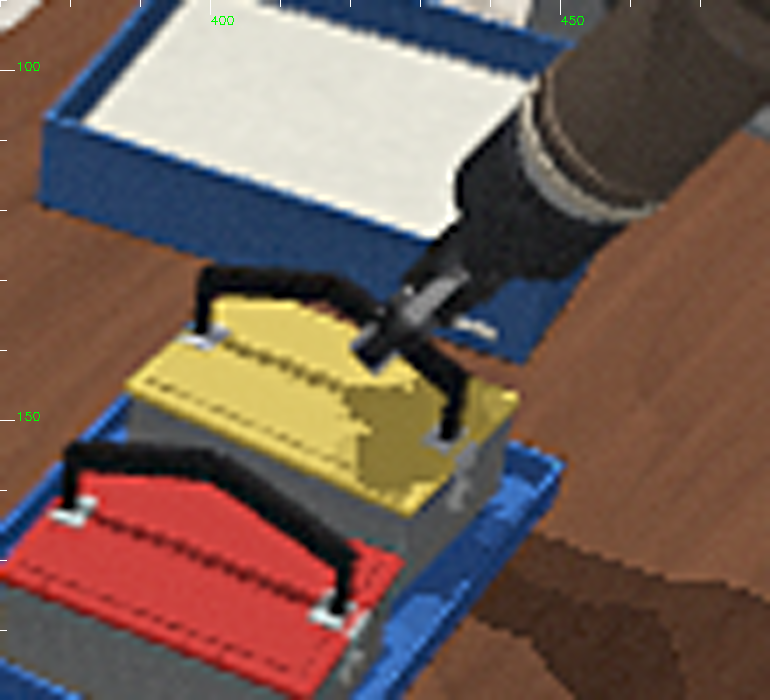

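View pics/t22c.png

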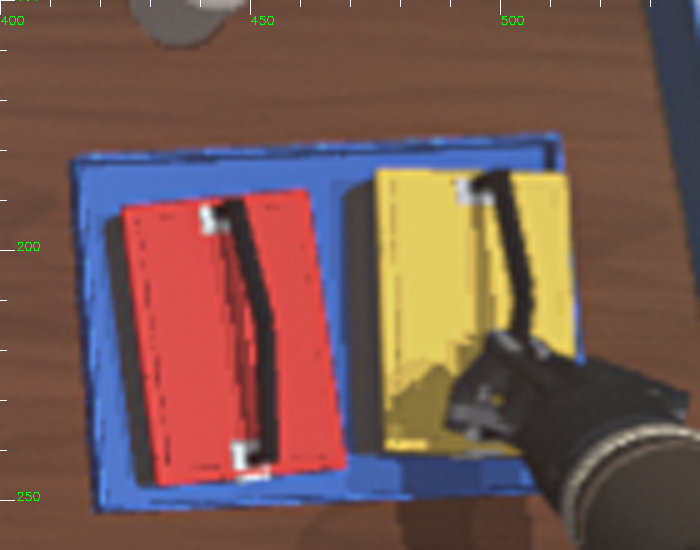

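Run:
```python
from h import *
c=np.array([.5676,-.3301]);a=np.radians(4.1);ex=np.array([np.cos(a),np.sin(a)]);ey=np.array([-ex[1],ex[0]])
for p in((375,170),(568,173),(387,450)):
    q=(np.array(p)+.5)/5-.5+[400,150]; w=onz("top",q,.0785);print(w.round(4),"tray",((w[:2]-c)@ex).round(4),((w[:2]-c)@ey).round(4))
```

```text
[ 0.6529 -0.3403  0.0785] tray 0.0843 -0.0163
[ 0.654  -0.4539  0.0785] tray 0.0774 -0.1297
[ 0.4877 -0.3443  0.0785] tray -0.0808 -0.0085
```

The box is inside the walls (tray y from −130 to −8 mm, against walls at ±146 and the red box from about +12). I lower the last 9 mm slowly.

```bash
python3 -m creep '[[[0,0,0,0,0,-1.2,0],[0,0,0,0,0,-2.4,0],[0,0,0,0,0,-3.6,0],[0,0,0,0,0,-4.8,0],[0,0,0,0,0,-6,0],[0,0,0,0,0,-7,0],[0,0,0,0,0,-7,0]]]' | grep -E "time|tcp|force"
python3 -c "
from h import *
need(0.3,[.541,-.403,.1167]); print(robot.get_state()['joint_positions'].round(3)[6])"
```

```text
time: 33.42
tcp_pos: [0.5412, -0.4, 0.1187]
wrist_force: [-0.0, -0.9, -6.3]
turn [-0.15 -1.45  0.13] shift [-0.2 -3.  -2. ] tcp [ 0.5412 -0.4     0.1187] F [-0.02 -0.85 -6.34] T [0.   1.17 0.02] t 33.42 w 0.006744160859364748
2.831
```

```bash
python3 -m creep '[[[0,0,0,0,0,-0.6,0],[0,0,0,0,0,-1.2,0],[0,0,0,0,0,-1.8,0],[0,0,0,0,0,-1.8,0]]]' | grep -E "time|tcp|force"
python3 -m creep '[[[0,0,0,0,0,-0.5,0],[0,0,0,0,0,-1,0],[0,0,0,0,0,-1,0]]]' | grep -E "time|tcp|force"
python3 - <<'E'
from h import *
need(0.3,[.541,-.403,.1167])
im=robot.capture('side')[:,:,::-1];crop(im,370,90,480,190,7,"pics/s23c.png")
need(0.3,[.541,-.403,.1167])
E
```

```text
time: 33.75
tcp_pos: [0.5414, -0.4001, 0.1173]
wrist_force: [-2.4, 1.1, -0.6]
time: 34.0
tcp_pos: [0.5415, -0.4002, 0.1166]
wrist_force: [-4.2, 0.6, 1.6]
turn [-0.11 -1.39  0.13] shift [-0.5 -2.8  0.1] tcp [ 0.5415 -0.4002  0.1166] F [-4.15  0.65  1.59] T [0.21 0.73 0.17] t 34.0 w 0.0070270380458969444
turn [-0.11 -1.39  0.12] shift [-0.5 -2.8  0. ] tcp [ 0.5415 -0.4002  0.1167] F [-3.73  1.58  1.66] T [0.18 0.8  0.2 ] t 34.05 w 0.006687728910871298
```

View pics/s23c.png

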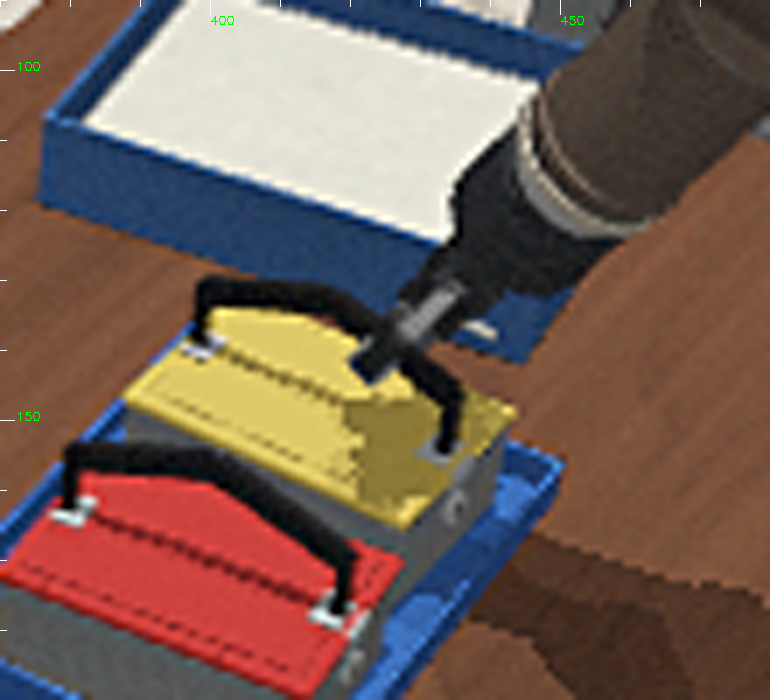

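The box is on the tray floor at the expected height (TCP z 0.1166, load gone). I release and back out along the tool axis.

```bash
python3 -m creep '[[[0,0,0,0,0,0,12],[0,0,0,0,0,0,20],[0,0,0,0,0,0,40],[0,0,0,0,0,0,40],[0,0,0,-3,0,6,40],[0,0,0,-9,0,16,40],[0,0,0,-17,0,30,40],[0,0,0,-26,0,46,40],[0,0,0,-36,0,64,40],[0,0,0,-46,0,82,40],[0,0,0,-52,0,100,40],[0,0,0,-54,0,110,40]]]' | grep -E "time|tcp|force|grip"
python3 - <<'E'
from h import *
need(0.3,[.541,-.403,.1167]);print(robot.get_state()['joint_positions'].round(2)[6])
im=robot.capture('side')[:,:,::-1];crop(im,340,90,480,210,5,"pics/s24c.png")
im=robot.capture('top')[:,:,::-1].copy();cv2.imwrite("pics/t24.png",im)
cv2.imwrite("pics/w24.png",robot.capture("wrist")[:,:,::-1])
E
```

```text
time: 35.05
tcp_pos: [0.4865, -0.4014, 0.23]
wrist_force: [1.1, 0.5, -0.2]
gripper_width: 0.0401
turn [ 0.04 -1.28  0.24] shift [  54.5   -1.6 -113.3] tcp [ 0.4865 -0.4014  0.23  ] F [ 1.12  0.52 -0.22] T [-0.02  0.5  -0.02] t 35.05 w 0.040103544714239665
2.76
```

View pics/s24c.png

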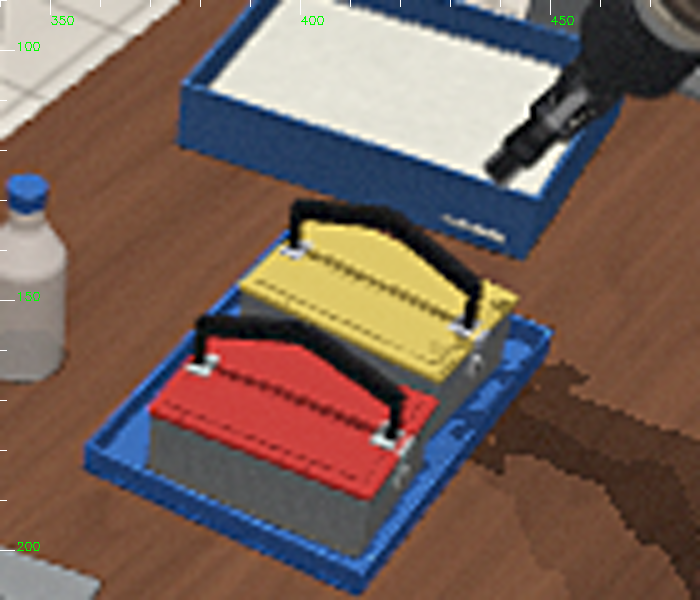

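View pics/t24.png

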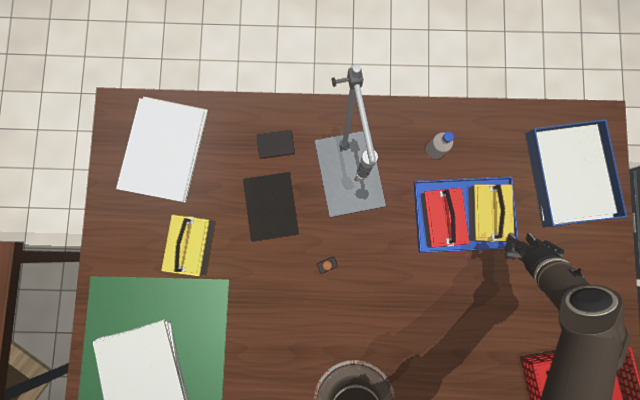

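View pics/w24.png

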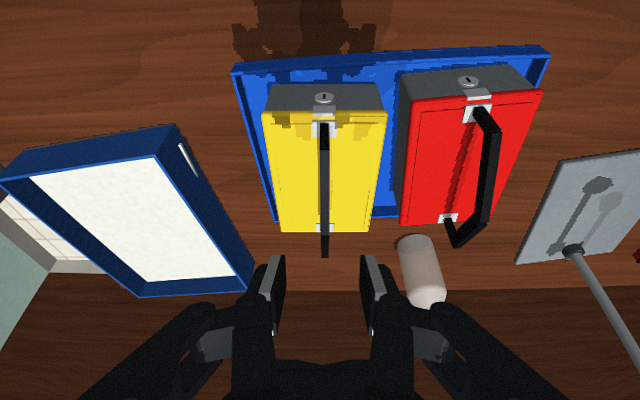

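The box stands flat in the free half of the tray. Top view: yellow (493,212), red unmoved (446,218), stamp (327,265), pad (275,144) and bottle (440,145) all as before. A last numeric check, then I hand in.

Run:
```python
from h import *
c=np.array([.5676,-.3301]);a=np.radians(4.1);ex=np.array([np.cos(a),np.sin(a)]);ey=np.array([-ex[1],ex[0]])
t=robot.capture("top")[:,:,::-1].copy();s=robot.capture("side")[:,:,::-1].copy()
for n,im,r in(("top",t,(465,175,520,248)),("side",s,(380,125,450,175))):
    m=cv2.inRange(cv2.cvtColor(im,cv2.COLOR_BGR2HSV),(20,90,120),(35,255,255));x0,y0,x1,y1=r;k=np.zeros_like(m);k[y0:y1,x0:x1]=m[y0:y1,x0:x1]
    k=cv2.morphologyEx(k,cv2.MORPH_CLOSE,np.ones((7,7)));h=cv2.convexHull(max(cv2.findContours(k,0,1)[0],key=cv2.contourArea))
    (q)=cv2.approxPolyDP(h,4,True)[:,0]
    for p in q: w=onz(n,p.astype(float),.069);print(n,p,((w[:2]-c)@ex).round(3),((w[:2]-c)@ey).round(3))
# unmoved check against first top picture
t0=cv2.imread("pics/top0.png");d=cv2.absdiff(t,t0).max(2)
for nm,(x0,y0,x1,y1) in dict(red=(422,185,468,248),stamp=(314,255,340,275),pad=(254,128,298,160),bottle=(424,128,456,162),stand=(312,128,390,220),other=(160,212,214,278)).items(): print(nm,d[y0:y1,x0:x1].mean().round(1))
```

```text
top [510 184] 0.08 -0.124
top [513 234] -0.069 -0.118
top [505 240] -0.085 -0.093
top [476 240] -0.082 -0.009
top [474 185] 0.082 -0.018
side [388 146] 0.084 -0.02
side [403 134] 0.072 -0.111
side [443 149] -0.087 -0.116
side [427 166] -0.081 -0.002
red 3.4
stamp 1.4
pad 2.2
bottle 1.2
stand 1.2
other 1.0
```

```bash
python3 -c "
from cell import robot
print(robot.get_state()['time'],robot.job_done())"
```

```text
the job is handed in; nothing more can be done
35.3 None
```

I weighed the yellow-lidded box from the mat and set it down in the free half of the blue tray. I handed the job in at 35.3 s.

- **Hanging:** I lowered the box slowly until the gripper carried about 0.1 ± 0.12 N, then opened the fingers. The box then hung without moving for over 3 s, with less than 0.01 px of shift in the side camera.
- **Lifting off:** It came off at about 14 mm/s. The scale's pointer was back at its empty position, and I drew the box out sideways through the hook's mouth.
- **Weight:** Held in the air, the box reads about 5.5 N (roughly 0.55 to 0.57 kg). The tool height puts the hook's travel at about 54 mm. The pointer in the pictures suggested several millimetres more, but the spring's coils made that reading unreliable.
- **Last checks:** The lid corners from both cameras fit a box standing flat inside the tray walls and clear of the red box. The red box, stamp, ink pad, bottle, stand and the other yellow box look unchanged from the first picture.

**Not exact:**
- The box lies about 4° off the tray's lengthwise axis, because I turned it slightly to keep the last joint inside its range.
- After regripping, the far end of the box sat about 1.5° high. I levelled it before setting it down.

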